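# Put the hourly check kit back in its cradles

## Task

The hourly line check is done and its kit was left in a crosswise pile on the clip board. Take the pile down from the top: first bring both upper things, the blue stick and the thermometer, home, then the two sticks beneath, laying each metal-detector test stick right way up in the cradle of its own colour and the white thermometer in the white cradle, flat between the cheeks and the end tabs. Set things down rather than drop them, and leave the sample pots behind the cradles where they stand.

Things in the scene. Friction and masses are not known exactly. Their poses are not given: they have to be found in the camera images.
- stick_red_mid (a point): the red metal-detector test stick, a flat plastic bar 22 x 150 x 9 mm (its local x, y, z), 35 g with a white label on top; the point is its centre, 4.5 mm above its underside; local y runs along the stick, local z is up. At the start it lies in the lower layer of the pile, flat on the clip board (2 mm thick); the lower two sticks are parallel, about 90 mm apart.
- stick_green_mid (a point): the green metal-detector test stick, a flat plastic bar 22 x 150 x 9 mm (its local x, y, z), 35 g with a white label on top; the point is its centre, 4.5 mm above its underside; local y runs along the stick, local z is up. At the start it lies in the lower layer of the pile, flat on the clip board (2 mm thick); the lower two sticks are parallel, about 90 mm apart.
- stick_blue_mid (a point): the blue metal-detector test stick, a flat plastic bar 22 x 150 x 9 mm (its local x, y, z), 35 g with a white label on top; the point is its centre, 4.5 mm above its underside; local y runs along the stick, local z is up. At the start it lies in the upper layer, across the two lower sticks, about 90 mm beside the thermometer.
- thermometer_mid (a point): white folding food thermometer with a small grey display, 46 x 152 x 18 mm (local x, y, z), folded shut and staying so, 90 g; the point is its centre, 8.5 mm above its underside; local y runs along it, local z is up; across its middle the solid part reaches from x = -23 to +20 mm. At the start it lies in the upper layer of the pile, across the two lower sticks.
- cradle_red_rest (a point): fixed cradle with red saddles, home of the red stick. Point: middle of the saddles' floor, where the resting thing's underside comes, 13 mm above the worktop; y runs along it, z up. Two 26 mm long saddles, at y = +-52 mm; between them only a strip, 42 mm wide, top 9 mm under the floor. Cheeks 30 mm apart at the floor, 40 at their top, 14 mm up; end tabs at y = +-83, 10 mm above the floor
- cradle_green_rest (a point): fixed cradle with green saddles, home of the green stick. Point: middle of the saddles' floor, where the resting thing's underside comes, 13 mm above the worktop; y runs along it, z up. Two 26 mm long saddles, at y = +-52 mm; between them only a strip, 42 mm wide, top 9 mm under the floor. Cheeks 30 mm apart at the floor, 40 at their top, 14 mm up; end tabs at y = +-83, 10 mm above the floor
- cradle_blue_rest (a point): fixed cradle with blue saddles, home of the blue stick. Point: middle of the saddles' floor, where the resting thing's underside comes, 13 mm above the worktop; y runs along it, z up. Two 26 mm long saddles, at y = +-52 mm; between them only a strip, 42 mm wide, top 9 mm under the floor. Cheeks 30 mm apart at the floor, 40 at their top, 14 mm up; end tabs at y = +-83, 10 mm above the floor
- cradle_white_rest (a point): fixed cradle with white saddles, home of the thermometer. Point: middle of the saddles' floor, where the resting thing's underside comes, 13 mm above the worktop; y runs along it, z up. Two 26 mm long saddles, at y = +-52 mm; between them only a strip, 66 mm wide, top 9 mm under the floor. Cheeks 54 mm apart at the floor, 64 at their top, 14 mm up; end tabs at y = +-83, 10 mm above the floor
- pot_mid (a point): bystander: sample pot with a blue screw lid, 50 mm across, 66 mm tall, loose; the point is its centre
- pot_w_mid (a point): bystander: sample pot with a white screw lid, 50 mm across, 66 mm tall, loose; the point is its centre
There are look-alikes about, which are no part of the job. Leave any turquoise look-alike of the part that bears thermometer_mid alone.

How it is judged:
By the outcome, as a careful person would: the job done as asked, in the order asked, and still so for the second after the job is handed in, with the robot touching nothing.
It also fails if it takes over 107 s, if anything falls off the work surface, if the arm or the gripper's body presses on something with over 40 N, if the wrist force passes 120 N, or if a joint passes its speed limit or range.

## Robot

A 7-joint arm with a two-finger parallel gripper is mounted at the origin on a cart in front of the work surface, level with it; the furniture and walls round the work are solid. World frame = base frame: x ahead of the robot, y to its left, z up, the work surface at z = 0. Lengths are in m, angles in rad, forces in N, time in s.
With the tool pointing down it reaches from about 0.4 to 0.875 m from the base axis. Payload 4.4 kg.
Tool frame: the origin (TCP) lies between the finger pads; the fingertips stand 11 mm ahead of it and the grasp point (between the pads) lies 8 mm behind it; z points along the fingers, y is the direction in which the jaws open and shut (so a half turn about z gives the same grasp; the last joint's range is limited). The gripper opens to 85 mm and grips with 20 to 120 N. Pads are 22 mm wide; open, the fingers measure 114 mm over their backs; the gripper's body (76 mm by 85 mm) begins 54 mm behind the grasp point. The pads swing forward as they close: fully open they stand 13 mm farther back than shut.
Start: joints at [-1.21, 0.628, 0.038, 1.517, -0.027, 0.996, -0.02], TCP at [0.269, 0.592, 0.242] pointing down, gripper open.
Joint ranges: [-3.06, 3.06], [-0.37, 2.12], [-1.25, 1.32], [0.18, 2.47], [-1.1, 4.24], [0.23, 1.98], [-2.94, 2.94]. Speed limits (rad/s): [2.57, 2.57, 3.14, 3.14, 3.14, 3.14, 3.14].

## Interface

Orientations are given as a rotation vector (axis times angle).
In Python, from rig import robot, viewer gives the robot as it stands. The module is installed in compiled form; this text tells all that it offers.
- The arm moves only by the tool arm_command, never from a script. Its argument "motion" is text: rows parted by semicolons, each of 6 numbers parted by spaces: the shift along the world's x, y, z as a fraction of full scale, then the turn, a rotation vector about the world's x, y, z as a fraction of full scale. A call has 1 to 8 rows; each row shifts and turns the pose as measured when the row begins; what a row does not reach is not made up. Full scale, the value 1, is 0.25 m for a shift and 45 degrees for a turn. A row lasts 1/8 s, in which the tool goes at most 62.5 mm and 10.7 degrees, less where a joint would pass 70% of its speed; a pose out of reach is approached as far as the arm can. A call with a number of a shift or a turn outside -1 to 1 is refused whole. A call with a gripper value outside its range is refused whole. "gripper" is the opening, from -1 (shut) to 1 (fully open), set as the call begins (left out, the last holds). The fingers move at their own pace and stop on an object; "force" is the grip in N (left out, the last holds). Time passes only in rows, so rows that do not move let the fingers close. It gives the time, the measured TCP pose, the force and the opening at its end, in the units of the state.
- robot.read_state(): the state, without advancing time (a new reading comes with each control period).
- viewer.grab_frame(name): name is "scene" or "side" or "wrist"; returns a dict with "color" (400x640x3 uint8, red, green, blue), "K" (3x3 intrinsics, pixels), "extrinsics" (4x4, takes a point from camera to world coordinates). Camera axes: x right, y down, z forward; pixel columns grow to the right and rows downward; lengths in m; the calibration is good to about 2 mm. The wrist camera is an equidistant fisheye: a pixel r from the principal point sees the ray r / f radians off the axis. A picture is of the moment at which its call begins. There is no depth.
- robot.hand_in(): hands the job in, once; it reports no verdict.
The state is a dict: "time_s": time; "joints": joint angles; "joint_vel": joint speeds; "joint_torque": joint torques, N m; "eef_pos": TCP position; "ee_rot": TCP orientation; "wrist_force": force on the tool from outside, world axes, zero at the start; "torque": the same for the moment, N m; "width": finger opening in m.
Only numpy, scipy, OpenCV 4.12 (cv2) and the standard library are available. Lean on these libraries where they do the work, as an engineer would, in place of code of your own. Each camera call takes 0.05 s, during which the arm holds its last target.

## Working session

There is one attempt and no reset: what is moved stays moved. The work goes in short steps, Python scripts to look and compute and a tool call to move; the robot and the scene stay as the last step left them, time stands still between calls to the robot, and variables do not carry over. Pictures are saved under pics/ and viewed, and the job is handed in when it is done.

Besides the shell and the picture viewer there is one more tool, called as name(argument=value, ...) on one line, values as JSON. arm_command: Moves the arm, as the interface text tells. Its arguments: {"type":"object","properties":{"motion":{"type":"string"},"gripper":{"type":"number"},"force":{"type":"number"}},"required":["motion"]}

```bash
mkdir -p pics
cat > h.py <<'E'
import numpy as np,cv2
from rig import robot,viewer
def grab(n,f):
    d=viewer.grab_frame(n); cv2.imwrite(f'pics/{f}.png',d['color'][:,:,::-1]); np.savez(f'pics/{f}.npz',**d); return d
def load(f): return dict(np.load(f'pics/{f}.npz'))
def ray(d,uv,fish=False):
    K=d['K'];T=d['extrinsics'];x=(uv[0]-K[0,2])/K[0,0];y=(uv[1]-K[1,2])/K[1,1]
    if fish:
        r=np.hypot(x,y);s=np.sin(r)/max(r,1e-9);v=np.array([x*s,y*s,np.cos(r)])
    else: v=np.array([x,y,1.])
    return T[:3,3],T[:3,:3]@v
def onz(d,uv,z,fish=False):
    o,v=ray(d,uv,fish);return o+v*(z-o[2])/v[2]
E
python3 - <<'E'
from h import *
for n in ['scene','side','wrist']:
    d=grab(n,n+'0');print(n,d['K'].round(1).tolist(),d['extrinsics'].round(3).tolist())
s=robot.read_state();print(s)
E
```

```text
scene [[446.0, 0.0, 321.0], [0.0, 446.0, 192.5], [0.0, 0.0, 1.0]] [[-0.633, -0.39, 0.669, -0.266], [-0.774, 0.336, -0.537, 0.852], [-0.015, -0.857, -0.514, 0.709], [0.0, 0.0, 0.0, 1.0]]
side [[390.5, 0.0, 318.1], [0.0, 390.5, 197.6], [0.0, 0.0, 1.0]] [[-0.997, 0.05, -0.055, 0.661], [0.074, 0.674, -0.735, 0.861], [-0.0, -0.737, -0.676, 0.703], [0.0, 0.0, 0.0, 1.0]]
wrist [[309.7, 0.0, 320.6], [0.0, 309.7, 204.2], [0.0, 0.0, 1.0]] [[0.414, 0.876, 0.247, 0.206], [0.91, -0.399, -0.113, 0.62], [-0.0, 0.271, -0.962, 0.372], [0.0, 0.0, 0.0, 1.0]]
{'time_s': 0.15, 'joints': array([-1.20980764,  0.62912963,  0.03848031,  1.51810909, -0.02700702,
        0.9963097 , -0.02002593]), 'joint_vel': array([-4.25559651e-04, -1.77312620e-03,  1.94845396e-05, -2.44139778e-03,
        1.18029219e-04,  5.81370586e-04,  1.12280523e-03]), 'joint_torque': array([ 1.91614956e-03, -5.63798296e+01,  1.22804683e+00, -1.93652129e+01,
        1.11447391e-02,  7.43372570e-03, -3.42705107e-05]), 'eef_pos': array([0.26886724, 0.59129597, 0.24161288]), 'ee_rot': array([-6.65345230e-01, -3.07003562e+00,  2.21196128e-03]), 'wrist_force': array([ 0.2375797 ,  0.07888497, -0.1431606 ]), 'torque': array([ 0.03357451, -0.02436954,  0.02352944]), 'width': 0.08553516356318429}
```

View pics/scene0.png

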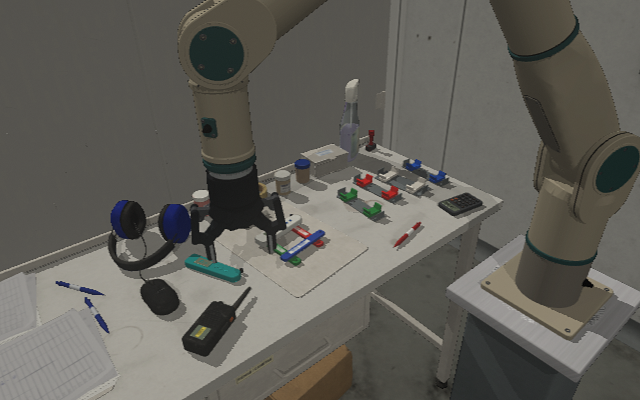

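View pics/side0.png

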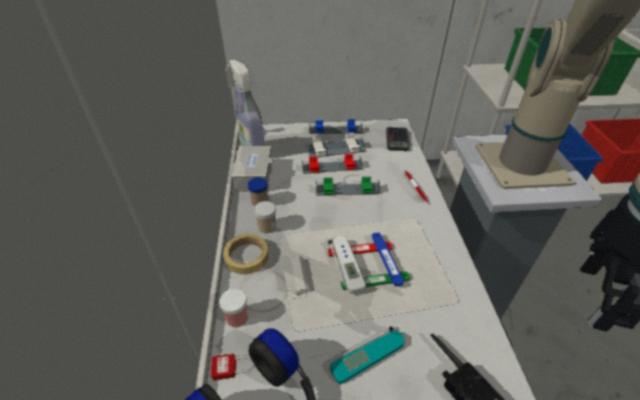

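View pics/wrist0.png

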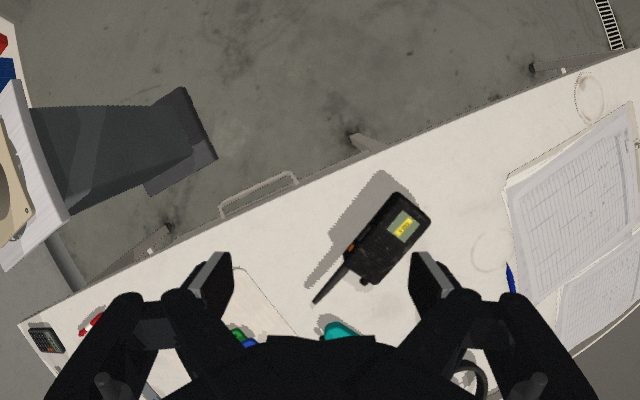

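Run:
```python
from h import *
d=load('side0')
c=d['color'][:,:,::-1]
cv2.imwrite('pics/c1.png',cv2.resize(c[220:305,310:430],None,fx=6,fy=6,interpolation=cv2.INTER_CUBIC))
cv2.imwrite('pics/c2.png',cv2.resize(c[110:210,290:420],None,fx=6,fy=6,interpolation=cv2.INTER_CUBIC))
for uv in [(348,265),(388,260),(362,247),(376,281)]: print(onz(d,uv,0.02))
```

```text
[0.55709645 0.34039975 0.02      ]
[0.46747928 0.33334831 0.02      ]
[0.51873418 0.29221711 0.02      ]
[0.50398674 0.3862475  0.02      ]
```

View pics/c1.png

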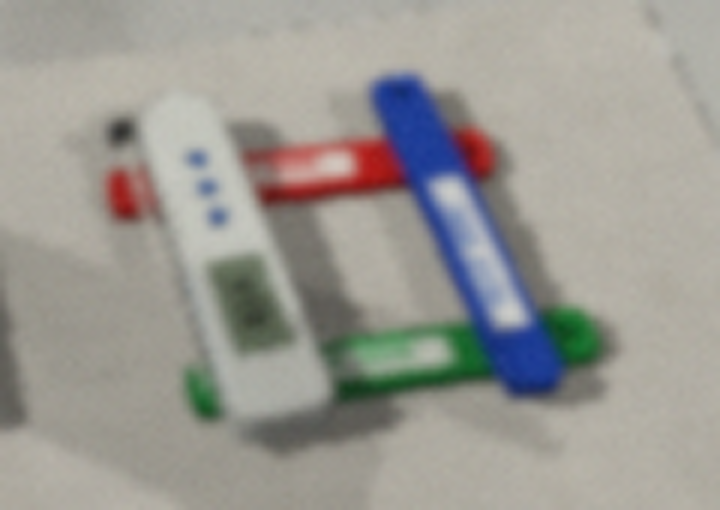

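View pics/c2.png

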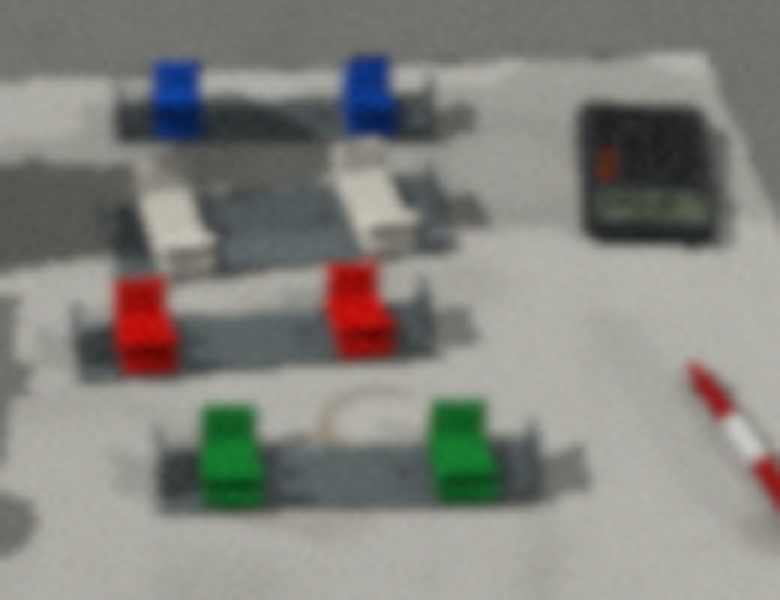

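Run:
```python
from h import *
from scipy.spatial.transform import Rotation as R
d=load('side0')
for n,p,z in [('g',[(328,187),(367,187)],.02),('r',[(314,164),(350,162)],.02),('w',[(319,148),(353,146)],.02),('b',[(320,127),(351,126)],.02)]:
    P=[onz(d,u,z) for u in p]; m=(P[0]+P[1])/2; v=P[0]-P[1]; print(n,m.round(3),np.hypot(*v[:2]).round(3),np.degrees(np.arctan2(v[1],v[0])).round(1))
for n,p,z in [('blue',[(376.7,234.5),(400,284)],.02),('therm',[(340,238),(356,288)],.029),('red',[(329,251),(391,244)],.011),('green',[(343,285),(408,275)],.011)]:
    P=[onz(d,u,z) for u in p]; m=(P[0]+P[1])/2; v=P[0]-P[1]; print(n,m.round(3),np.hypot(*v[:2]).round(3),np.degrees(np.arctan2(v[1],v[0])).round(1))
s=robot.read_state();M=R.from_rotvec(s['ee_rot']).as_matrix();print(M.round(3))
T=load('wrist0')['extrinsics'];print((M.T@(T[:3,3]-s['eef_pos'])).round(3),(M.T@T[:3,:3]).round(3))
```

```text
g [0.525 0.083 0.02 ] 0.104 -4.3
r [ 0.555 -0.024  0.02 ] 0.104 0.9
w [ 0.535 -0.101  0.02 ] 0.103 1.5
b [ 0.525 -0.215  0.02 ] 0.1 -0.9
blue [0.467 0.327 0.02 ] 0.142 -80.7
therm [0.558 0.338 0.029] 0.138 -83.0
red [0.521 0.286 0.011] 0.146 4.0
green [0.502 0.377 0.011] 0.144 6.0
[[-0.91   0.414 -0.001]
 [ 0.414  0.91  -0.001]
 [-0.    -0.001 -1.   ]]
[ 0.069 -0.    -0.131] [[-0.    -0.962 -0.271]
 [ 1.    -0.001  0.001]
 [-0.001 -0.271  0.962]]
```

arm_command(motion="0.164 -0.173 0 0 0 0.09; 0.164 -0.173 0 0 0 0.09; 0.164 -0.173 0 0 0 0.09; 0.164 -0.173 0 0 0 0.09; 0.164 -0.173 0 0 0 0.09; 0.164 -0.173 0 0 0 0.09; 0 0 0 0 0 0", gripper=1)

```text
time_s: 1.02
eef_pos: [0.5188, 0.3219, 0.239]
ee_rot: [0.023, -3.139, 0.008]
wrist_force: [0.2, 0.8, -0.4]
width: 0.0851
```

Run:
```python
from h import *
from scipy.spatial.transform import Rotation as R
s=robot.read_state();print(s['time_s'],s['eef_pos'].round(4),s['joints'].round(2),R.from_rotvec(s['ee_rot']).as_matrix().round(3))
grab('wrist','wrist1')
```

```text
1.025 [0.5188 0.3219 0.239 ] [-0.55  0.58 -0.08  1.63  0.06  0.94  0.93] [[-1.    -0.015 -0.002]
 [-0.015  1.    -0.005]
 [ 0.002 -0.005 -1.   ]]
```

View pics/wrist1.png

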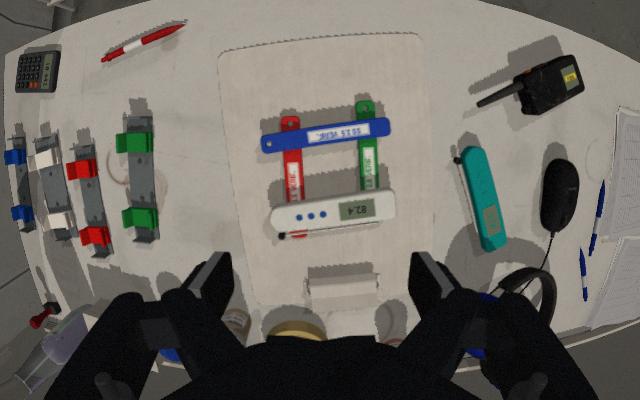

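```bash
cat >> h.py <<'E'
def rect(d,mask,z,fish=True,minA=60):
    out=[]
    cs,_=cv2.findContours(mask.astype(np.uint8),cv2.RETR_EXTERNAL,cv2.CHAIN_APPROX_NONE)
    for c in cs:
        if cv2.contourArea(c)<minA: continue
        P=np.array([onz(d,p[0],z,fish)[:2] for p in c])
        (cx,cy),(w,h),a=cv2.minAreaRect((P*1000).astype(np.float32))
        if w<h: w,h,a=h,w,a+90
        a=(a+90)%180-90
        out.append((c[:,0].mean(0).round(),(round(cx,1),round(cy,1)),(round(w,1),round(h,1)),round(a,1)))
    return out
def masks(img):
    h=cv2.cvtColor(img,cv2.COLOR_RGB2HSV);H,S,V=[h[:,:,i].astype(int) for i in range(3)]
    return dict(blue=(H>105)&(H<130)&(S>140)&(V>50),red=((H<8)|(H>172))&(S>150)&(V>70),green=(H>50)&(H<80)&(S>120)&(V>40))
E
python3 - <<'E'
from h import *
d=load('wrist1');m=masks(d['color'])
k=np.ones((5,5),np.uint8)
for n in m:
    mm=cv2.morphologyEx(m[n].astype(np.uint8),cv2.MORPH_CLOSE,k)
    for z in (.02,.011):
        print(n,z)
        for r in rect(d,mm,z): print('  ',*r)
# thermometer corners crop
c=d['color'][:,:,::-1]
cv2.imwrite('pics/c3.png',cv2.resize(c[85:305,240:420],None,fx=4,fy=4,interpolation=cv2.INTER_CUBIC)[:600])
cv2.imwrite('pics/c4.png',cv2.resize(c[80:270,0:170],None,fx=4,fy=4,interpolation=cv2.INTER_CUBIC)[:600])
print(d['extrinsics'].round(3))
E
```

```text
blue 0.02
   [476. 352.] (801.2, 586.1) (48.1, 16.3) 75.1
   [170. 354.] (813.3, 70.5) (36.4, 27.5) -77.5
   [582. 262.] (644.4, 769.6) (63.0, 11.6) 32.2
   [ 22. 213.] (573.1, -213.5) (79.0, 31.9) 88.9
   [601. 199.] (531.7, 781.2) (59.6, 11.7) 3.6
   [ 15. 157.] (470.6, -208.2) (78.5, 26.3) 86.7
   [325. 135.] (466.4, 325.8) (147.3, 21.3) -80.5
blue 0.011
   [476. 352.] (810.2, 592.9) (49.3, 16.7) 75.1
   [170. 354.] (822.6, 64.0) (37.4, 28.2) -77.5
   [582. 262.] (649.4, 781.1) (64.6, 11.9) 32.2
   [ 22. 213.] (576.2, -227.3) (81.0, 32.7) 88.9
   [601. 199.] (533.8, 793.0) (61.2, 12.0) 3.6
   [ 15. 157.] (471.1, -221.8) (80.5, 27.0) 86.7
   [325. 135.] (466.8, 325.9) (151.1, 21.9) -80.5
red 0.02
   [ 95. 236.] (602.8, -18.9) (67.1, 31.9) -87.3
   [ 82. 169.] (500.6, -24.4) (67.3, 26.3) -87.0
   [293. 175.] (514.0, 290.1) (60.2, 21.2) 4.5
   [289. 123.] (453.3, 285.3) (21.1, 15.9) -79.4
   [112.  55.] (348.6, 44.0) (39.6, 11.2) -79.7
   [161.  33.] (332.4, 123.1) (61.7, 11.0) -77.8
red 0.011
   [ 95. 236.] (606.8, -27.7) (68.9, 32.7) -87.3
   [ 82. 169.] (501.9, -33.3) (69.0, 27.0) -87.0
   [293. 175.] (515.6, 289.3) (61.7, 21.7) 4.5
   [289. 123.] (453.4, 284.4) (21.7, 16.3) -79.4
   [112.  55.] (346.0, 36.8) (40.6, 11.5) -79.7
   [161.  33.] (329.4, 118.0) (63.2, 11.3) -77.8
green 0.02
   [140. 218.] (571.3, 76.2) (60.0, 31.5) 87.9
   [368. 162.] (498.8, 375.6) (58.8, 20.6) 5.1
   [134. 142.] (468.8, 80.2) (59.9, 25.8) 87.2
   [365. 110.] (436.9, 369.9) (20.6, 20.2) -81.6
green 0.011
   [140. 218.] (574.4, 69.9) (61.6, 32.3) 87.9
   [368. 162.] (500.1, 377.0) (60.3, 21.1) 5.1
   [134. 142.] (469.2, 74.0) (61.4, 26.5) 87.2
   [365. 110.] (436.6, 371.2) (21.1, 20.7) -81.6
[[-0.014  0.963  0.27   0.45 ]
 [ 1.     0.015  0.     0.322]
 [-0.004  0.27  -0.963  0.37 ]
 [ 0.     0.     0.     1.   ]]
```

View pics/c3.png

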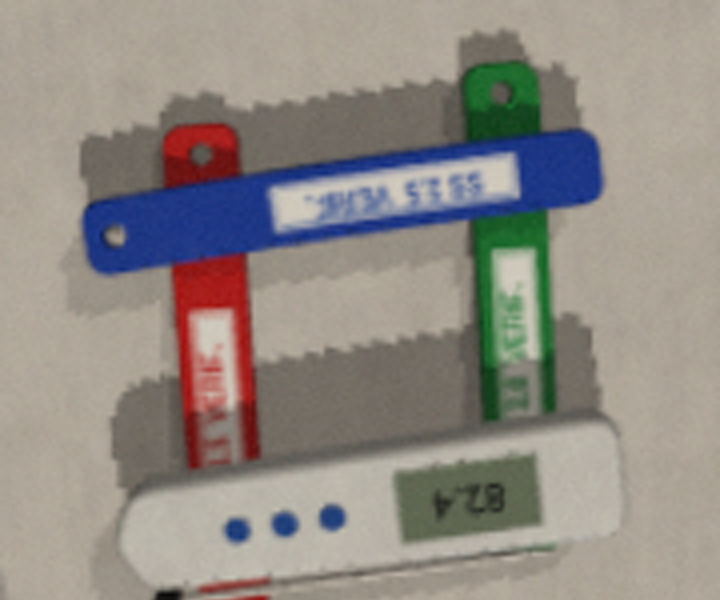

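View pics/c4.png

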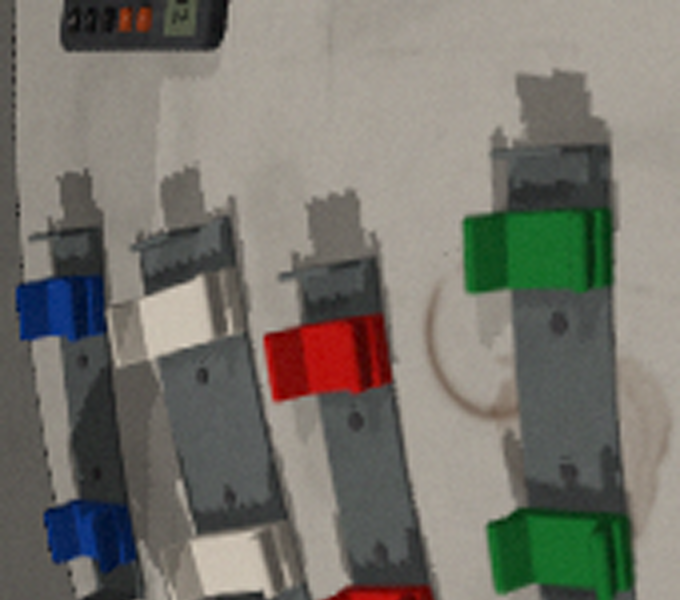

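arm_command(motion="0 -0.23 0 0 0 -0.003; 0 -0.23 0 0 0 -0.003; 0 -0.23 0 0 0 -0.003; 0 -0.23 0 0 0 -0.003; 0 -0.23 0 0 0 -0.003; 0 -0.23 0 0 0 0; 0 -0.2 0.03 0 0 0; 0 0 0 0 0 0")

```text
time_s: 2.08
eef_pos: [0.5099, -0.065, 0.2459]
ee_rot: [0.043, -3.135, -0.009]
wrist_force: [-0.6, 1.5, 0.0]
width: 0.0854
```

Run:
```python
from h import *
from scipy.spatial.transform import Rotation as R
s=robot.read_state();print(s['time_s'],s['eef_pos'].round(4),s['joints'].round(2),R.from_rotvec(s['ee_rot']).as_matrix().round(3))
grab('wrist','wrist2')
```

```text
2.075 [ 0.5099 -0.065   0.2459] [ 0.13  0.43 -0.07  1.88  0.04  0.83  1.63] [[-1.    -0.027 -0.006]
 [-0.027  1.     0.005]
 [ 0.006  0.006 -1.   ]]
```

View pics/wrist2.png

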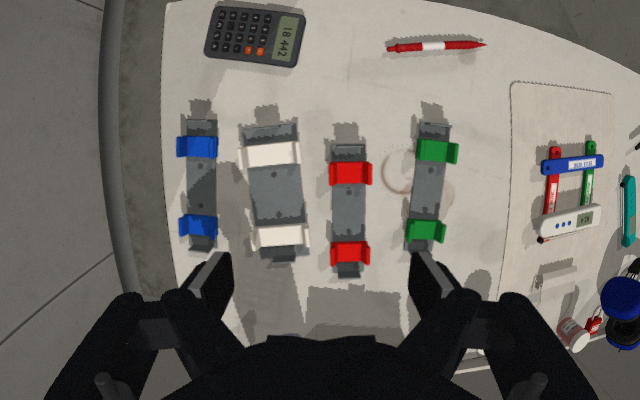

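Run:
```python
from h import *
d=load('wrist2')
c=d['color'][:,:,::-1]
cv2.imwrite('pics/c5.png',cv2.resize(c[115:275,170:320],None,fx=5,fy=5,interpolation=cv2.INTER_CUBIC)[:,:])
cv2.imwrite('pics/c5.png',cv2.resize(c[110:260,170:320],None,fx=4,fy=4,interpolation=cv2.INTER_CUBIC))
cv2.imwrite('pics/c6.png',cv2.resize(c[110:260,320:470],None,fx=4,fy=4,interpolation=cv2.INTER_CUBIC))
print(d['extrinsics'].round(3))
m=masks(d['color'])
for n in m:
    for z in (.013,.027):
        for r in rect(d,m[n],z): 
            if r[1][1]<150:print(n,z,*r)
```

```text
[[-0.027  0.964  0.266  0.441]
 [ 1.     0.024  0.014 -0.067]
 [ 0.007  0.266 -0.964  0.377]
 [ 0.     0.     0.     1.   ]]
blue 0.013 [198. 226.] (575.4, -223.4) (55.8, 32.7) 85.8
blue 0.013 [197. 146.] (471.5, -218.1) (56.0, 27.3) 86.0
blue 0.027 [198. 226.] (570.2, -217.4) (53.7, 31.4) 85.8
blue 0.027 [197. 146.] (470.3, -212.3) (53.9, 26.2) 86.0
red 0.013 [349. 252.] (606.6, -22.9) (51.0, 34.7) -85.8
red 0.013 [350. 173.] (502.1, -28.0) (50.9, 28.7) -86.7
red 0.013 [405.  47.] (346.1, 32.4) (44.3, 10.2) -79.4
red 0.013 [463.  44.] (329.6, 114.0) (60.2, 9.5) -79.6
red 0.027 [349. 252.] (600.3, -24.7) (49.1, 33.4) -85.8
red 0.027 [350. 173.] (499.8, -29.6) (49.0, 27.6) -86.7
red 0.027 [405.  47.] (349.8, 28.6) (42.6, 9.8) -79.4
red 0.027 [463.  44.] (333.9, 107.0) (57.9, 9.1) -79.6
green 0.013 [424. 230.] (574.5, 75.9) (55.5, 32.1) 89.7
green 0.013 [436. 151.] (469.9, 79.7) (55.9, 26.6) 88.5
green 0.027 [424. 230.] (569.4, 70.4) (53.4, 30.8) 89.7
green 0.027 [436. 151.] (468.8, 74.1) (53.7, 25.6) 88.5
```

View pics/c5.png

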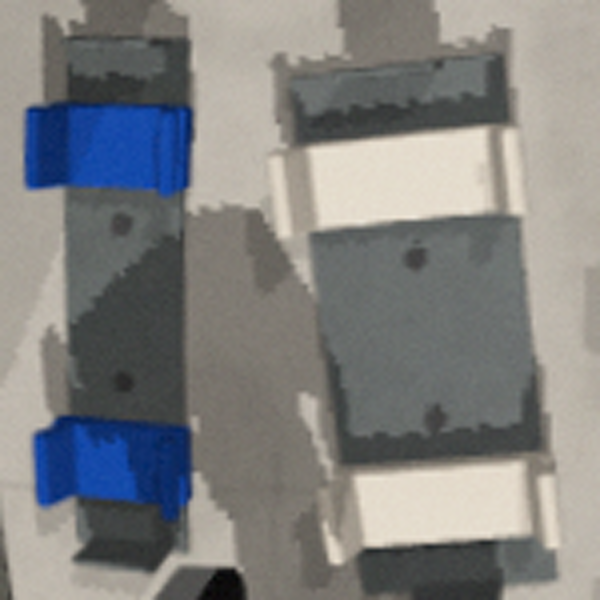

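View pics/c6.png

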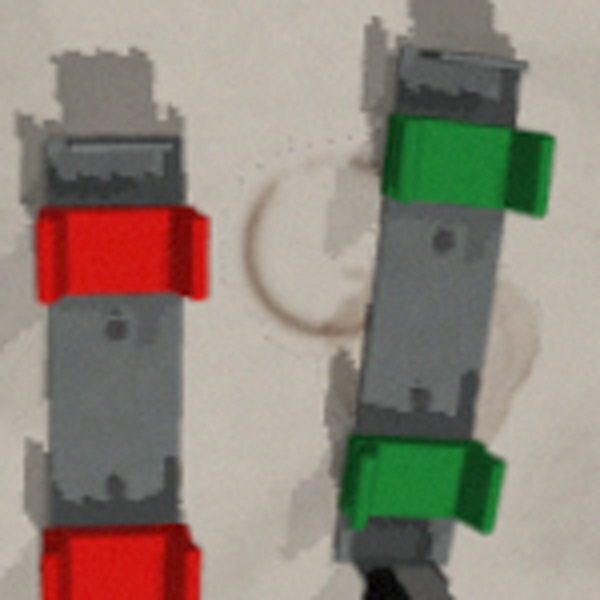

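Run:
```python
from h import *
d=load('wrist2')
Q={'blue':(170,[(121,224),(124,382)],[(66,230),(185,230),(70,400),(187,400)],[(68,145),(160,145)]),
'white':(170,[(416,258),(434,417)],[(312,250),(522,250),(338,440),(545,440)],[(308,185),(498,175)]),
'red':(320,[(117,329),(115,487)],[(48,330),(183,330),(50,500),(182,500)],[(66,250),(170,250)]),
'green':(320,[(443,240),(421,399)],[(377,240),(497,240),(362,380),(487,380)],[(403,160),(509,168)])}
for n,(ox,s,e,f) in Q.items():
    pr=lambda p,z:onz(d,(ox+p[0]/4-.375,110+p[1]/4-.375),z,True)[:2]*1000
    S=[pr(p,.004) for p in s];v=S[1]-S[0]
    print(n,'screw mid',((S[0]+S[1])/2).round(1),'sep',np.hypot(*v).round(1),'ang',np.degrees(np.arctan2(v[1],v[0])).round(1))
    E=[pr(p,.004) for p in e];m0=(E[0]+E[1])/2;m1=(E[2]+E[3])/2;v=m1-m0
    print('   edges',m0.round(1),m1.round(1),np.hypot(*(E[0]-E[1])).round(1),np.hypot(*(E[2]-E[3])).round(1),'ang',np.degrees(np.arctan2(v[1],v[0])).round(1))
    F=[pr(p,.013) for p in f];print('   floor',((F[0]+F[1])/2).round(1),np.hypot(*(F[0]-F[1])).round(1))
```

```text
blue screw mid [ 523.4 -218.4] sep 52.4 ang -2.6
   edges [ 499.1 -216.1] [ 555.7 -218.9] 41.8 42.6 ang -2.8
   floor [ 471.1 -215.3] 31.4
white screw mid [ 533.  -118.2] sep 51.2 ang 5.9
   edges [ 504.9 -120.9] [ 566.2 -113.6] 65.5 66.8 ang 6.8
   floor [ 482.3 -123.8] 57.5
red screw mid [553.8 -26.4] sep 52.2 ang 2.3
   edges [528.  -27.7] [584.4 -24.6] 42.2 43.0 ang 3.2
   floor [501.4 -29.1] 31.3
green screw mid [521.7  75.5] sep 52.8 ang -2.0
   edges [495.4  74.7] [541.6  75.5] 41.5 44.2 ang 0.9
   floor [470.   75.5] 35.9
```

```bash
cat >> h.py <<'E'
from scipy.spatial.transform import Rotation as R
def go(x,y,z,yaw,N):
    s=robot.read_state();y0=np.radians(yaw)
    c,q=np.cos(y0),np.sin(y0)
    M=np.array([[c,q,0],[q,-c,0],[0,0,-1]]) # x=(c,q), y = z cross x, z=down
    rot=R.from_rotvec(s['ee_rot'])
    d=np.array([x,y,z])-s['eef_pos'];w=(R.from_matrix(M)*rot.inv()).as_rotvec()
    print('per row x%d'%N,(d/.25/N).round(3),(np.degrees(w)/45/N).round(3),'total mm',(d*1000).round(1),'deg',np.degrees(w).round(2),'t',s['time_s'],'F',s['wrist_force'].round(1),'w',s['width'].round(4))
E
python3 - <<'E'
from h import *
go(.4664,.3258,.13,99.5,9)
d=load('wrist1')
for uv in [(305,265),(380,270),(307,300),(380,305)]: print(onz(d,uv,.01,True).round(3))
for c4 in [(122,535),(622,478),(370,450),(370,565)]: print(onz(d,(240+c4[0]/4,85+c4[1]/4),.027,True).round(4))
E
```

```text
Traceback (most recent call last):
  File "h.py", line 35, in go
    print('per row x%d'%N,(d/.25/N).round(3),(np.degrees(w)/45/N).round(3),'total mm',(d*1000).round(1),'deg',np.degrees(w).round(2),'t',s['time_s'],'F',s['wrist_force'].round(1),'w',s['width'].round(4))
                                                                                                                                                                                       ^^^^^^^^^^^^^^^^
AttributeError: 'float' object has no attribute 'round'
```

```bash
sed -i "s/s\['width'\].round(4)/round(s['width'],4)/" h.py
python3 - <<'E'
from h import *
go(.4664,.3258,.13,99.5,9)
d=load('wrist1')
for uv in [(305,265),(380,270),(307,300),(380,305)]: print(onz(d,uv,.01,True).round(3))
for c4 in [(122,535),(622,478),(370,450),(370,565)]: print(onz(d,(240+c4[0]/4,85+c4[1]/4),.027,True).round(4))
E
```

```text
per row x9 [-0.019  0.172 -0.051] [-0.002 -0.    -0.203] total mm [ -43.5  387.8 -115.6] deg [-6.300e-01 -1.000e-02 -8.227e+01] t 2.125 F [ 0.2  1.7 -0.6] w 0.0852
[0.633 0.303 0.01 ]
[0.64  0.402 0.01 ]
[0.687 0.305 0.01 ]
[0.696 0.407 0.01 ]
[0.5646 0.2631 0.027 ]
[0.545  0.4096 0.027 ]
[0.5378 0.3353 0.027 ]
[0.5727 0.3362 0.027 ]
```

Candidates in wrist1:
- **Blue stick:** blue bar at (325,135). The blue pens at (582,262) and (601,199), the blue ear cups and the blue saddles are not it. I choose (325,135), which has a white label and lies across two sticks.
- **Thermometer:** white at (333,211). The turquoise look-alike is at (485,198).
- **Red stick:** (293,175). The red pen is at (140,42).
- **Green stick:** (368,162). The green saddles are not it.

The close crop c3 confirms these choices.

arm_command(motion="-0.019 0.194 -0.05 0 0 -0.23; -0.019 0.194 -0.05 0 0 -0.23; -0.019 0.194 -0.05 0 0 -0.23; -0.019 0.194 -0.05 0 0 -0.23; -0.019 0.194 -0.05 0 0 -0.23; -0.019 0.194 -0.05 0 0 -0.23; -0.019 0.194 -0.05 0 0 -0.23; -0.019 0.194 -0.05 0 0 -0.22", gripper=0.18, force=40)

```text
time_s: 3.12
eef_pos: [0.4609, 0.3567, 0.1418]
ee_rot: [-2.056, -2.371, -0.025]
wrist_force: [0.7, 0.0, 1.0]
width: 0.0501
```

Run:
```python
from h import *
grab('wrist','wrist3')
go(.4664,.3258,.08,99.5,2)
```

```text
per row x2 [ 0.019 -0.082 -0.12 ] [-0.012  0.003  0.012] total mm [  9.7 -41.  -59.8] deg [-1.12  0.27  1.08] t 3.175 F [-0.7  7.4 -0.6] w 0.0504
```

View pics/wrist3.png

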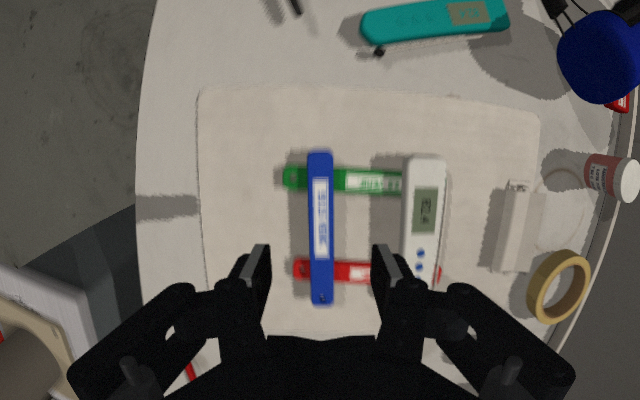

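arm_command(motion="0.02 -0.082 -0.12 -0.012 0.003 0.012; 0.019 -0.082 -0.12 -0.012 0 0.012; 0 0 0 0 0 0")

```text
time_s: 3.55
eef_pos: [0.4576, 0.3372, 0.0768]
ee_rot: [-2.001, -2.416, -0.003]
wrist_force: [-0.6, 0.2, 0.2]
width: 0.0504
```

Run:
```python
from h import *
d=grab('wrist','wrist4')
for f in ['wrist3','wrist4']:
    d=load(f);m=masks(d['color']);print(f)
    for z,n in ((.02,'blue'),(.011,'red'),(.011,'green')):
        mm=cv2.morphologyEx(m[n].astype(np.uint8),cv2.MORPH_CLOSE,np.ones((5,5)))
        for r in rect(d,mm,z): print(n,*r)
go(.4664,.3258,.016,99.5,2)
```

```text
wrist3
blue [321. 227.] (465.9, 329.2) (142.2, 21.0) -80.9
blue [573.  58.] (705.2, 553.0) (49.8, 33.3) 53.4
blue [612.  59.] (798.9, 599.1) (159.1, 107.3) 30.8
red [190. 371.] (329.7, 116.2) (34.7, 11.3) -79.4
red [349. 268.] (500.6, 292.7) (34.2, 20.1) 3.7
red [301. 269.] (452.7, 289.1) (20.4, 15.3) -82.8
red [623. 104.] (819.2, 533.1) (50.7, 22.1) 33.3
green [339. 179.] (475.2, 378.1) (16.7, 9.5) -81.7
green [296. 177.] (436.5, 374.5) (20.0, 18.4) 7.5
wrist4
blue [332. 233.] (466.6, 326.4) (147.4, 21.4) -80.5
red [360. 294.] (497.1, 290.0) (25.0, 24.1) -80.2
red [304. 287.] (453.4, 286.7) (24.2, 16.3) -79.8
green [394. 178.] (500.6, 378.1) (61.3, 21.5) 5.5
green [301. 169.] (437.1, 372.0) (21.5, 21.2) -83.3
per row x2 [ 0.017 -0.027 -0.124] [-0.005 -0.001 -0.015] total mm [  8.4 -13.4 -62. ] deg [-0.42 -0.06 -1.31] t 3.6 F [ 0.2  0.3 -0.3] w 0.0502
```

View pics/wrist4.png

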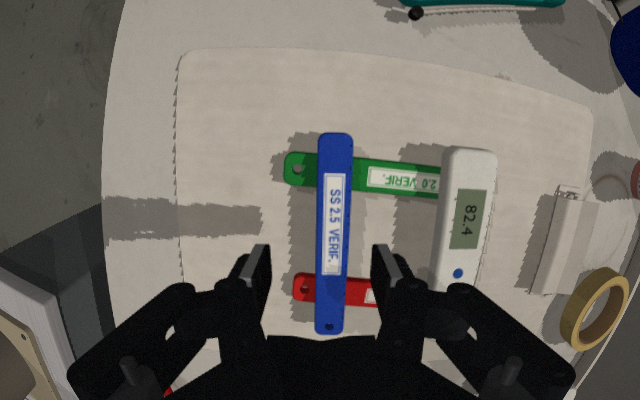

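arm_command(motion="0.034 -0.052 -0.08 -0.01 0 -0.03; 0.0 0 -0.06 0 0 0; 0 0 0 0 0 0")

```text
time_s: 3.98
eef_pos: [0.467, 0.3294, 0.043]
ee_rot: [-2.028, -2.398, -0.006]
wrist_force: [-0.9, -0.3, 0.8]
width: 0.0506
```

Run:
```python
from h import *
go(.4665,.3262,.016,99.5,1)
```

```text
per row x1 [-0.002 -0.013 -0.108] [-0.004  0.002 -0.001] total mm [ -0.5  -3.2 -27. ] deg [-0.2   0.09 -0.05] t 3.975 F [-0.9 -0.3  0.8] w 0.0506
```

arm_command(motion="-0.002 -0.013 -0.06 -0.004 0 0; 0 0 -0.05 0 0 0; 0 0 0 0 0 0")

```text
time_s: 4.35
eef_pos: [0.4666, 0.3263, 0.0139]
ee_rot: [2.028, 2.398, 0.003]
wrist_force: [0.0, -0.2, 0.5]
width: 0.0503
```

Run:
```python
from h import *
go(.4665,.3262,.016,99.5,1)
```

```text
per row x1 [-0.    -0.     0.008] [-0.001  0.002 -0.001] total mm [-0.1 -0.1  2.1] deg [-0.05  0.1  -0.05] t 4.35 F [ 0.  -0.2  0.5] w 0.0503
```

Raise slightly, then close.

arm_command(motion="0 0 0.008 0 0 0; 0 0 0 0 0 0; 0 0 0 0 0 0; 0 0 0 0 0 0; 0 0 0 0 0 0", gripper=-1, force=40)

```text
time_s: 4.97
eef_pos: [0.4672, 0.3268, 0.017]
ee_rot: [2.028, 2.398, 0.006]
wrist_force: [0.1, 0.6, -0.3]
width: 0.0207
```

Run:
```python
from h import *
go(.4665,.3262,.016,99.5,1)
```

```text
per row x1 [-0.003 -0.002 -0.004] [-0.003  0.004 -0.001] total mm [-0.7 -0.6 -1. ] deg [-0.12  0.18 -0.06] t 4.975 F [ 0.1  0.6 -0.3] w 0.0207
```

arm_command(motion="0 0 0.06 0 0 0; 0 0 0.12 0 0 0; 0 0 0.16 0 0 0; 0 0 0.12 0 0 0; 0 0 0 0 0 0")

```text
time_s: 5.6
eef_pos: [0.4672, 0.3265, 0.1389]
ee_rot: [2.028, 2.397, 0.009]
wrist_force: [-0.5, -0.1, -0.9]
width: 0.021
```

Run:
```python
from h import *
grab('wrist','wrist5')
go(.5234,-.2182,.13,177.3,11)
```

```text
per row x11 [ 0.021 -0.198 -0.003] [-0.     0.     0.157] total mm [  56.9 -544.4   -7.7] deg [-2.100e-01  5.000e-02  7.777e+01] t 5.65 F [ 0.5 -0.  -0.2] w 0.0209
```

View pics/wrist5.png

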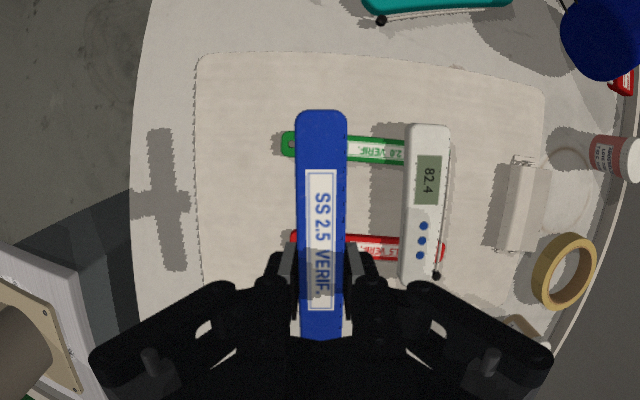

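arm_command(motion="0.02 -0.2 0 0 0 0.157; 0.02 -0.2 0 0 0 0.157; 0.02 -0.2 0 0 0 0.157; 0.02 -0.2 0 0 0 0.157; 0.02 -0.2 0 0 0 0.157; 0.02 -0.2 0 0 0 0.157; 0.02 -0.2 0 0 0 0.157; 0.02 -0.2 0 0 0 0.157")

```text
time_s: 6.65
eef_pos: [0.5001, -0.08, 0.1314]
ee_rot: [-0.58, -3.076, 0.003]
wrist_force: [1.0, 0.3, -0.6]
width: 0.0212
```

Run:
```python
from h import *
go(.5234,-.2182,.12,177.3,3)
```

```text
per row x3 [ 0.031 -0.184 -0.015] [ 0.001 -0.005  0.138] total mm [  23.3 -138.2  -11.4] deg [ 0.09 -0.64 18.66] t 6.65 F [ 1.   0.3 -0.6] w 0.0212
```

arm_command(motion="0.03 -0.184 -0.015 0 -0.005 0.135; 0.03 -0.184 -0.015 0 -0.005 0.135; 0.03 -0.12 -0.015 0 0 0.08; 0 0 0 0 0 0; 0 0 0 0 0 0")

```text
time_s: 7.28
eef_pos: [0.5181, -0.2099, 0.1152]
ee_rot: [-0.152, -3.126, -0.001]
wrist_force: [0.0, 0.6, -0.5]
width: 0.0209
```

Run:
```python
from h import *
go(.5234,-.2182,.08,177.3,1)
grab('wrist','wrist6')
```

```text
per row x1 [ 0.021 -0.033 -0.141] [-0.001 -0.015  0.064] total mm [  5.3  -8.3 -35.2] deg [-0.06 -0.66  2.86] t 7.275 F [ 0.   0.6 -0.5] w 0.0209
```

View pics/wrist6.png

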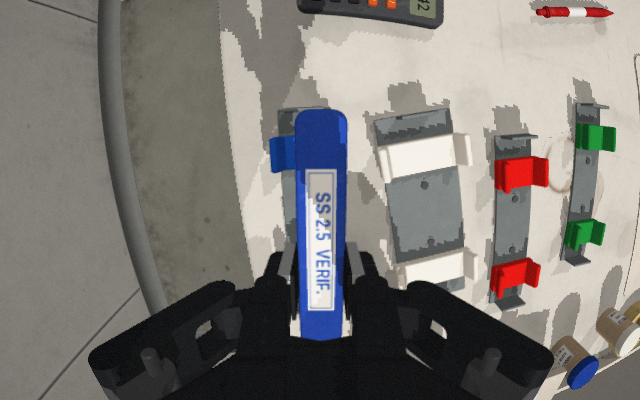

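arm_command(motion="0.021 -0.033 -0.1 0 -0.015 0.064; 0 0 -0.06 0 0 0; 0 0 0 0 0 0; 0 0 0 0 0 0")

```text
time_s: 7.82
eef_pos: [0.5239, -0.2127, 0.075]
ee_rot: [-0.063, -3.141, -0.004]
wrist_force: [-0.7, 0.2, 0.1]
width: 0.0211
```

Run:
```python
from h import *
go(.5234,-.2182,.019,177.3,1)
grab('wrist','wrist7');grab('side','side7')
```

```text
per row x1 [-0.002 -0.022 -0.224] [-0.003  0.    -0.009] total mm [ -0.5  -5.5 -56. ] deg [-0.15  0.   -0.39] t 7.825 F [-0.7  0.2  0.1] w 0.0211
```

View pics/wrist7.png

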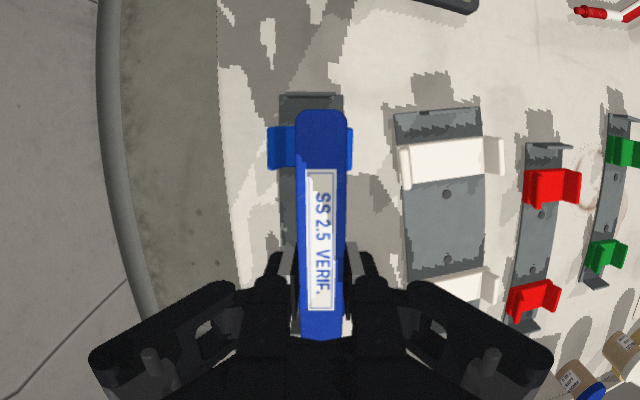

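arm_command(motion="-0.002 -0.024 -0.06 0 0 -0.009; 0 0 -0.08 0 0 0; 0 0 0 0 0 0; 0 0 0 0 0 0")

```text
time_s: 8.43
eef_pos: [0.524, -0.2208, 0.0393]
ee_rot: [0.078, 3.138, 0.001]
wrist_force: [0.4, -0.3, -0.9]
width: 0.0206
```

Run:
```python
from h import *
go(.5234,-.2182,.019,177.3,1)
grab('wrist','wrist8')
```

```text
per row x1 [-0.002  0.011 -0.081] [-0.001  0.003  0.003] total mm [ -0.6   2.6 -20.3] deg [-0.05  0.14  0.15] t 8.425 F [ 0.4 -0.3 -0.9] w 0.0206
```

View pics/wrist8.png

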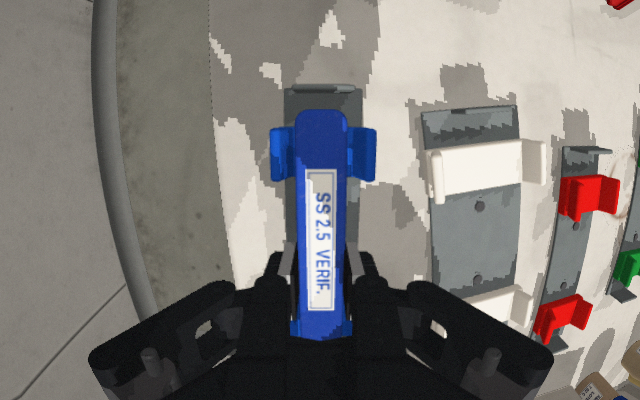

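arm_command(motion="0 0.005 -0.03 0 0 0; 0 0 -0.035 0 0 0; 0 0 0 0 0 0; 0 0 0 0 0 0")

```text
time_s: 8.98
eef_pos: [0.5245, -0.2196, 0.0228]
ee_rot: [0.078, 3.137, 0.001]
wrist_force: [0.3, -0.2, 0.3]
width: 0.0209
```

Run:
```python
from h import *
go(.5234,-.2195,.019,177.3,1)
```

```text
per row x1 [-0.004  0.    -0.015] [-0.001  0.005  0.003] total mm [-1.1  0.1 -3.8] deg [-0.02  0.21  0.14] t 8.975 F [ 0.3 -0.2  0.3] w 0.0209
```

arm_command(motion="0 0 -0.012 0 0.005 0; 0 0 -0.005 0 0 0; 0 0 0 0 0 0")

```text
time_s: 9.35
eef_pos: [0.5247, -0.2197, 0.0186]
ee_rot: [0.078, 3.141, 0.0]
wrist_force: [-0.1, 0.0, -0.5]
width: 0.0211
```

Run:
```python
from h import *
go(.5234,-.2195,.019,177.3,1)
```

```text
per row x1 [-0.005  0.001  0.002] [-0.     0.     0.003] total mm [-1.3  0.2  0.4] deg [-0.01  0.01  0.14] t 9.35 F [-0.1  0.  -0.5] w 0.0211
```

arm_command(motion="0 0 -0.005 0 0 0; 0 0 -0.003 0 0 0; 0 0 0 0 0 0")

```text
time_s: 9.72
eef_pos: [0.5249, -0.2197, 0.0188]
ee_rot: [0.078, 3.14, -0.001]
wrist_force: [-0.4, 0.4, -1.1]
width: 0.0212
```

Run:
```python
from h import *
go(.5234,-.2195,.019,177.3,1)
grab('side','side9')
```

```text
per row x1 [-0.006  0.001  0.001] [0.001 0.001 0.003] total mm [-1.5  0.2  0.2] deg [0.03 0.04 0.15] t 9.725 F [-0.4  0.4 -1.1] w 0.0212
```

arm_command(motion="0 0 -0.01 0 0 0; 0 0 0 0 0 0")

```text
time_s: 10.02
eef_pos: [0.5253, -0.2199, 0.019]
ee_rot: [0.078, 3.139, -0.002]
wrist_force: [0.3, -0.1, -0.3]
width: 0.0204
```

Run:
```python
from h import *
go(.5234,-.2195,.019,177.3,1)
```

```text
per row x1 [-0.008  0.002 -0.   ] [0.002 0.002 0.003] total mm [-1.9  0.4 -0. ] deg [0.09 0.09 0.15] t 10.025 F [ 0.3 -0.1 -0.3] w 0.0204
```

arm_command(motion="0 0 0 0 0 0; 0 0 0 0 0 0; 0 0 0 0 0 0; 0 0 0 0 0 0", gripper=0)

```text
time_s: 10.52
eef_pos: [0.5251, -0.2199, 0.0181]
ee_rot: [0.078, 3.14, -0.002]
wrist_force: [0.2, -0.9, -1.1]
width: 0.0421
```

arm_command(motion="0 0 0.06 0 0 0; 0 0 0.12 0 0 0; 0 0 0.2 0 0 0; 0 0 0.1 0 0 0; 0 0 0 0 0 0")

```text
time_s: 11.15
eef_pos: [0.525, -0.2197, 0.1448]
ee_rot: [0.078, 3.138, -0.003]
wrist_force: [0.6, 0.2, -0.5]
width: 0.0425
```

Run:
```python
from h import *
d=grab('wrist','wrist9');go(.558,.337,.14,99,11)
s=grab('side','side10')
cv2.imwrite('pics/c7.png',np.vstack([cv2.resize(d['color'][60:260,150:420,::-1],None,fx=2.2,fy=2.2),cv2.resize(s['color'][100:140,290:400,::-1],(594,160))]))
```

```text
per row x11 [ 0.012  0.202 -0.001] [ 0.    -0.    -0.158] total mm [ 33.6 556.5  -3.7] deg [ 9.000e-02 -2.000e-02 -7.816e+01] t 11.2 F [-0.1 -0.4 -0.3] w 0.0427
```

View pics/c7.png

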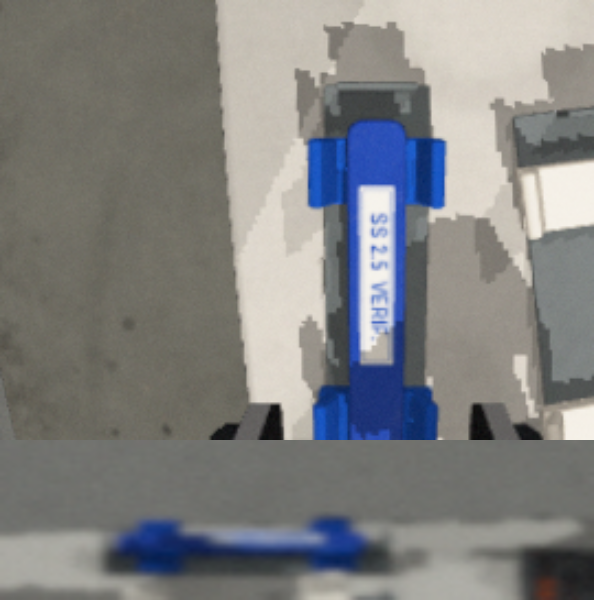

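Run:
```python
from h import *
d=load('wrist9');c=d['color'][:,:,::-1]
cv2.imwrite('pics/c8.png',cv2.resize(c[90:300,260:380],None,fx=2.8,fy=2.8,interpolation=cv2.INTER_CUBIC))
```

```text
(no output)
```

View pics/c8.png

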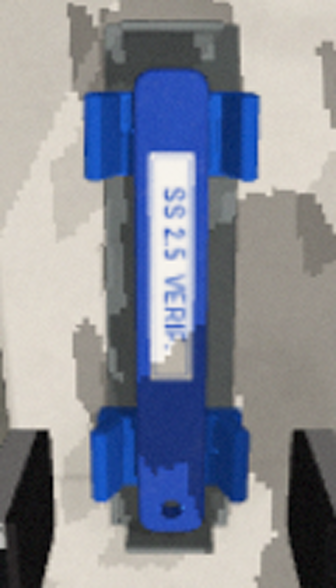

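arm_command(motion="0.011 0.202 0 0 0 -0.158; 0.011 0.202 0 0 0 -0.158; 0.011 0.202 0 0 0 -0.158; 0.011 0.202 0 0 0 -0.158; 0.011 0.202 0 0 0 -0.158; 0.011 0.202 0 0 0 -0.158; 0.011 0.202 0 0 0 -0.158; 0.011 0.202 0 0 0 -0.158", gripper=0.7)

```text
time_s: 12.25
eef_pos: [0.5377, 0.189, 0.1318]
ee_rot: [-1.616, -2.673, 0.012]
wrist_force: [-0.1, 0.3, 0.2]
width: 0.0726
```

Run:
```python
from h import *
go(.556,.337,.13,98,3)
```

```text
per row x3 [ 0.024  0.197 -0.002] [-0.003 -0.008 -0.146] total mm [ 18.3 148.   -1.8] deg [ -0.34  -1.06 -19.7 ] t 12.25 F [-0.1  0.3  0.2] w 0.0726
```

arm_command(motion="0.024 0.18 0 0 -0.008 -0.14; 0.024 0.18 0 0 -0.008 -0.14; 0.02 0.16 0 0 0 -0.12; 0 0 0 0 0 0; 0 0 0 0 0 0")

```text
time_s: 12.88
eef_pos: [0.5488, 0.3268, 0.1233]
ee_rot: [-2.021, -2.39, 0.017]
wrist_force: [-0.5, 0.4, -0.6]
width: 0.0729
```

Run:
```python
from h import *
d=grab('wrist','wrist10')
go(.556,.337,.06,98,2)
cv2.imwrite('pics/c9.png',cv2.resize(d['color'][80:330,230:430,::-1],None,fx=2.4,fy=2.4,interpolation=cv2.INTER_CUBIC))
h=cv2.cvtColor(d['color'],cv2.COLOR_RGB2HSV);print(h[200,[300,320,340,380]])
```

```text
per row x2 [ 0.015  0.019 -0.127] [-0.    -0.01  -0.018] total mm [  7.5   9.7 -63.3] deg [-0.02 -0.94 -1.58] t 12.925 F [-0.2  0.9 -0.7] w 0.0728
[[ 17  32 111]
 [ 23  23 179]
 [ 21  23 180]
 [ 16  29 166]]
```

View pics/c9.png

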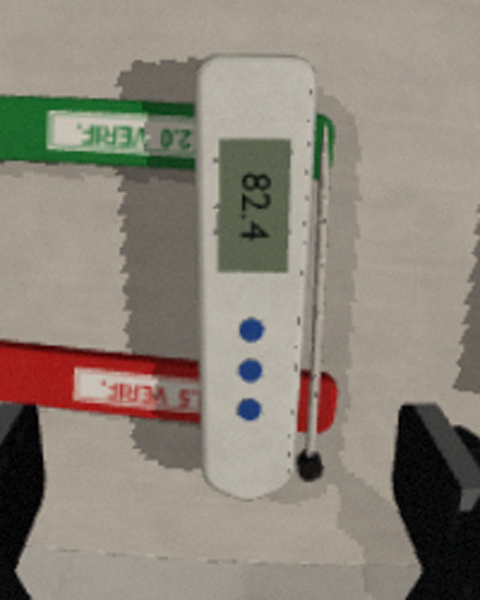

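Run:
```python
from h import *
d=load('wrist10')
f=lambda p,z=.028:(onz(d,(230+p[0]/2.4,80+p[1]/2.4),z,True)[:2]*1000).round(1)
for n,p in dict(L=(202,275),R=(304,275),top=(257,55),bot=(248,497),Lt=(198,80),Lb=(206,470),Rt=(316,80),Rb=(292,470)).items(): print(n,f(p))
print('probe',f((320,275),.02),f((328,120),.02),f((310,465),.02))
print('screen',f((219,138)),f((291,138)),f((217,272)),f((289,272)))
print('dots',f((252,329)),f((249,410)))
```

```text
L [540.  338.8]
R [571.6 344.3]
top [545.1 408.7]
bot [568.6 262.6]
Lt [529.  398.3]
Lb [552.3 270.9]
Rt [563.9 404.5]
Rb [581.6 275.8]
probe [577.9 343.4] [570.8 393.1] [589.  274.6]
screen [538.1 381.9] [559.6 385.7] [544.5 340.5] [566.7 344.4]
dots [558.6 324. ] [562.7 295.9]
```

Run:
```python
from h import *
go(.562,.3366,.06,99,2)
```

```text
per row x2 [ 0.027  0.019 -0.127] [-0.    -0.01  -0.006] total mm [ 13.5   9.3 -63.3] deg [-0.01 -0.94 -0.58] t 12.925 F [-0.2  0.9 -0.7] w 0.0728
```

arm_command(motion="0.027 0.019 -0.12 0 -0.01 -0.006; 0.027 0.019 -0.12 0 -0.01 -0.006; 0 0 0 0 0 0; 0 0 0 0 0 0")

```text
time_s: 13.42
eef_pos: [0.5635, 0.3308, 0.0627]
ee_rot: [2.047, 2.382, -0.003]
wrist_force: [-0.2, 0.4, -0.5]
width: 0.0729
```

Run:
```python
from h import *
d=grab('wrist','wrist11')
go(.562,.3366,.017,99,1)
```

```text
per row x1 [-0.006  0.024 -0.183] [ 0.003 -0.001  0.007] total mm [ -1.4   5.9 -45.7] deg [ 0.14 -0.04  0.34] t 13.475 F [-0.5 -0.1 -0.3] w 0.0726
```

View pics/wrist11.png

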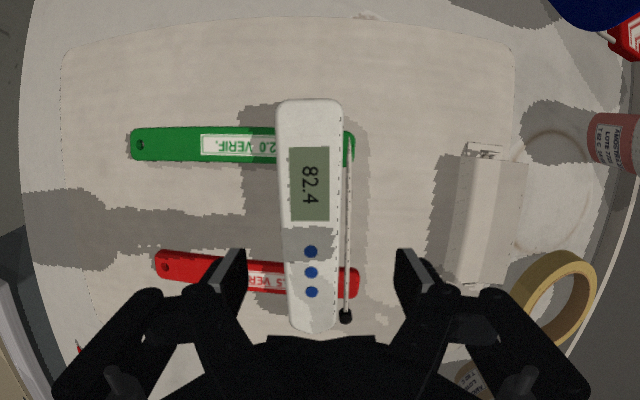

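arm_command(motion="-0.012 0.024 -0.09 0 0 0.007; 0 0 -0.09 0 0 0; 0 0 0 0 0 0; 0 0 0 0 0 0")

```text
time_s: 13.98
eef_pos: [0.5603, 0.3383, 0.0174]
ee_rot: [2.039, 2.389, 0.001]
wrist_force: [-0.1, -1.2, 0.1]
width: 0.0727
```

Run:
```python
from h import *
go(.5605,.3366,.017,99,1)
```

```text
per row x1 [ 0.001 -0.007 -0.001] [-0.     0.001 -0.001] total mm [ 0.2 -1.7 -0.4] deg [-0.01  0.07 -0.04] t 13.975 F [-0.1 -1.2  0.1] w 0.0727
```

arm_command(motion="0 -0.006 0 0 0 0; 0 0 0 0 0 0; 0 0 0 0 0 0; 0 0 0 0 0 0; 0 0 0 0 0 0; 0 0 0 0 0 0", gripper=-1, force=40)

```text
time_s: 14.72
eef_pos: [0.5609, 0.3372, 0.0192]
ee_rot: [2.038, 2.389, 0.005]
wrist_force: [0.1, -1.0, -0.2]
width: 0.0399
```

arm_command(motion="0 0 0.06 0 0 0; 0 0 0.12 0 0 0; 0 0 0.16 0 0 0; 0 0 0.12 0 0 0; 0 0 0 0 0 0")

```text
time_s: 15.35
eef_pos: [0.5611, 0.337, 0.1409]
ee_rot: [2.038, 2.388, 0.008]
wrist_force: [-0.6, -0.5, -1.4]
width: 0.0402
```

Run:
```python
from h import *
grab('wrist','wrist12')
grab('side','side12')
go(.533,-.1182,.13,186.3,11)
```

```text
per row x11 [-0.01  -0.165 -0.003] [0.    0.    0.176] total mm [ -26.2 -454.4   -7.9] deg [2.000e-02 1.000e-02 8.727e+01] t 15.45 F [-1.  -0.3 -0.9] w 0.04
```

View pics/wrist12.png

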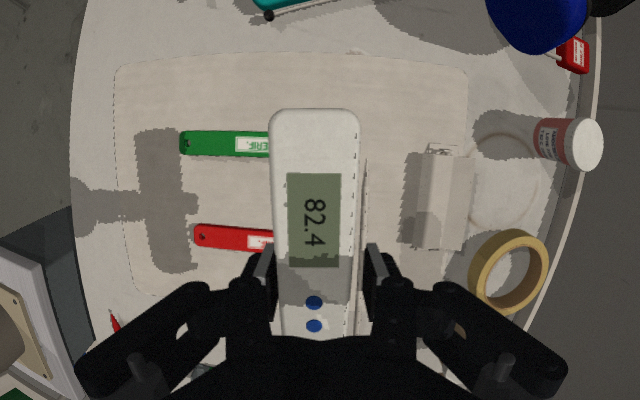

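arm_command(motion="-0.01 -0.165 0 0 0 0.176; -0.01 -0.165 0 0 0 0.176; -0.01 -0.165 0 0 0 0.176; -0.01 -0.165 0 0 0 0.176; -0.01 -0.165 0 0 0 0.176; -0.01 -0.165 0 0 0 0.176; -0.01 -0.165 0 0 0 0.176; -0.01 -0.165 0 0 0 0.176")

```text
time_s: 16.45
eef_pos: [0.5287, 0.0004, 0.126]
ee_rot: [-0.407, -3.101, 0.021]
wrist_force: [0.6, 0.0, -1.4]
width: 0.04
```

Run:
```python
from h import *
go(.533,-.1197,.12,186.3,3)
```

```text
per row x3 [ 0.006 -0.16  -0.008] [ 0.006 -0.006  0.157] total mm [   4.3 -120.1   -6. ] deg [ 0.81 -0.75 21.24] t 16.45 F [ 0.6  0.  -1.4] w 0.04
```

arm_command(motion="0.006 -0.155 0 0.006 -0.006 0.155; 0.006 -0.155 0 0.006 -0.006 0.155; 0.005 -0.12 0 0.006 -0.006 0.12; 0 0 0 0 0 0; 0 0 0 0 0 0")

```text
time_s: 17.08
eef_pos: [0.5269, -0.1137, 0.1195]
ee_rot: [0.128, -3.127, -0.004]
wrist_force: [0.1, 0.3, -2.0]
width: 0.0404
```

Run:
```python
from h import *
go(.533,-.1197,.07,186.3,2)
```

```text
per row x2 [ 0.012 -0.012 -0.099] [-0.001 -0.008  0.018] total mm [  6.1  -6.  -49.5] deg [-0.12 -0.69  1.62] t 17.075 F [ 0.1  0.3 -2. ] w 0.0404
```

arm_command(motion="0.02 -0.024 -0.1 0 -0.008 0.018; 0 0 -0.1 0 -0.008 0.018; 0 0 0 0 0 0; 0 0 0 0 0 0")

```text
time_s: 17.58
eef_pos: [0.5324, -0.1136, 0.0682]
ee_rot: [-0.182, 3.136, 0.008]
wrist_force: [-0.2, 0.2, -0.2]
width: 0.04
```

Run:
```python
from h import *
go(.533,-.1197,.045,186.3,2)
grab('wrist','wrist13')
```

```text
per row x2 [ 0.001 -0.012 -0.046] [-0.003 -0.    -0.004] total mm [  0.6  -6.1 -23.2] deg [-0.28 -0.   -0.35] t 17.575 F [-0.2  0.2 -0.2] w 0.04
```

View pics/wrist13.png

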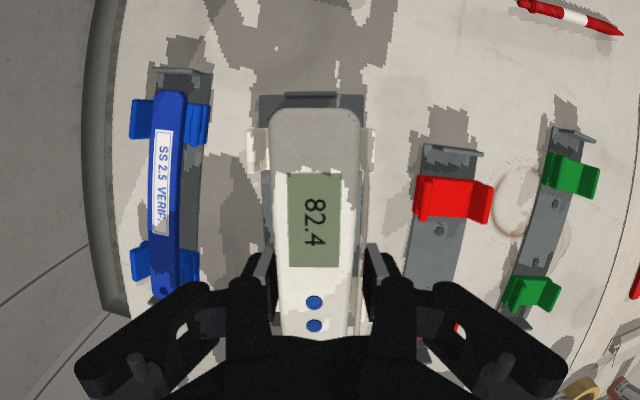

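arm_command(motion="0.002 -0.022 -0.05 -0.003 0 -0.004; 0 0 -0.05 0 0 0; 0 0 0 0 0 0; 0 0 0 0 0 0")

```text
time_s: 18.12
eef_pos: [0.5338, -0.1195, 0.0428]
ee_rot: [-0.177, 3.134, 0.003]
wrist_force: [-0.5, 0.4, -0.8]
width: 0.04
```

Run:
```python
from h import *
go(.533,-.119,.021,186.3,1)
d=grab('wrist','wrist14')
cv2.imwrite('pics/c10.png',cv2.resize(d['color'][70:340,220:420,::-1],None,fx=2.2,fy=2.2,interpolation=cv2.INTER_CUBIC))
```

```text
per row x1 [-0.003  0.002 -0.087] [-0.002  0.003 -0.003] total mm [ -0.8   0.5 -21.8] deg [-0.1   0.12 -0.15] t 18.125 F [-0.5  0.4 -0.8] w 0.04
```

View pics/c10.png

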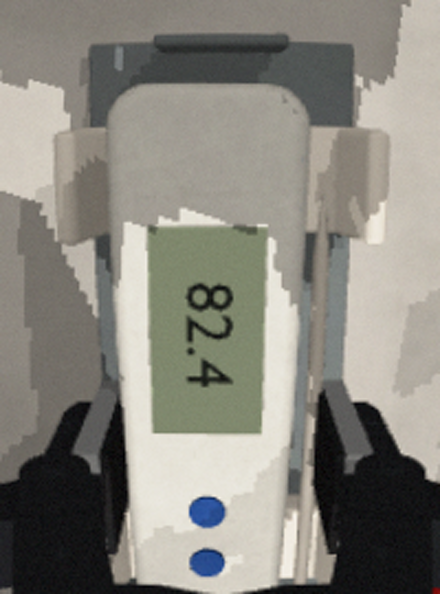

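arm_command(motion="-0.003 0.002 -0.04 0 0 0; 0 0 -0.035 0 0 0; 0 0 0 0 0 0; 0 0 0 0 0 0")

```text
time_s: 18.68
eef_pos: [0.533, -0.1188, 0.0228]
ee_rot: [-0.177, 3.134, 0.003]
wrist_force: [-0.3, 0.1, -0.9]
width: 0.0402
```

Run:
```python
from h import *
go(.533,-.119,.021,186.3,1)
```

```text
per row x1 [ 0.    -0.001 -0.007] [-0.002  0.003 -0.003] total mm [ 0.  -0.2 -1.8] deg [-0.11  0.13 -0.15] t 18.675 F [-0.3  0.1 -0.9] w 0.0402
```

arm_command(motion="0 0 -0.008 0 0 0; 0 0 -0.004 0 0 0; 0 0 0 0 0 0")

```text
time_s: 19.05
eef_pos: [0.5334, -0.1189, 0.0212]
ee_rot: [-0.177, 3.133, 0.002]
wrist_force: [-0.1, -0.0, -1.7]
width: 0.0403
```

arm_command(motion="0 0 -0.006 0 0 0; 0 0 0 0 0 0")

```text
time_s: 19.3
eef_pos: [0.5336, -0.119, 0.0211]
ee_rot: [-0.176, 3.132, 0.001]
wrist_force: [0.0, 1.0, -1.5]
width: 0.0399
```

arm_command(motion="0 0 0 0 0 0; 0 0 0 0 0 0; 0 0 0 0 0 0; 0 0 0 0 0 0", gripper=0.46)

```text
time_s: 19.8
eef_pos: [0.534, -0.1191, 0.0208]
ee_rot: [-0.176, 3.132, 0.001]
wrist_force: [0.2, -0.5, 0.0]
width: 0.062
```

arm_command(motion="0 0 0.06 0 0 0; 0 0 0.12 0 0 0; 0 0 0.2 0 0 0; 0 0 0.1 0 0 0; 0 0 0 0 0 0")

```text
time_s: 20.42
eef_pos: [0.5339, -0.119, 0.1477]
ee_rot: [-0.177, 3.13, -0.0]
wrist_force: [0.5, -0.7, 0.0]
width: 0.0623
```

Run:
```python
from h import *
d=grab('wrist','wrist15');go(.508,.33,.16,185,8)
s=load('side12')
m=masks(s['color'])
cv2.imwrite('pics/c11.png',d['color'][:,:,::-1])
e=load('wrist12');mm=masks(e['color'])
for n in ('red','green'):
    M=cv2.morphologyEx(mm[n].astype(np.uint8),cv2.MORPH_CLOSE,np.ones((5,5)))
    for r in rect(e,M,.011): print(n,*r)
    M=cv2.morphologyEx(m[n].astype(np.uint8),cv2.MORPH_CLOSE,np.ones((5,5)))
    for r in rect(s,M,.011,False): print('side',n,*r)
```

```text
per row x8 [-0.013  0.224  0.007] [-0.     0.001 -0.004] total mm [-25.3 448.9  13.3] deg [-0.03  0.28 -1.47] t 20.475 F [-0.1 -0.1  1. ] w 0.0624
red [235. 238.] (485.1, 288.0) (76.9, 23.9) 4.3
red [576.  54.] (807.8, 545.5) (47.1, 38.4) 4.2
side red [223. 367.] (807.9, 539.9) (41.0, 40.6) -86.1
side red [337. 252.] (572.5, 293.8) (43.2, 20.5) -4.3
side red [380. 246.] (473.7, 285.3) (49.4, 21.5) 3.8
side red [314. 164.] (606.4, -35.3) (66.5, 28.7) 86.7
side red [616. 149.] (-309.0, -67.3) (432.8, 153.5) 54.6
green [ 15. 396.] (-192.0, -328.4) (321.3, 37.5) 34.1
green [229. 143.] (468.7, 374.4) (83.2, 21.4) 5.3
side green [375. 282.] (503.4, 377.4) (145.2, 21.0) 5.4
side green [327. 183.] (575.4, 56.4) (52.2, 22.7) 79.0
side green [612.  68.] (-694.3, -610.9) (698.2, 127.2) 49.6
side green [528.  56.] (-389.0, -760.4) (678.6, 46.2) 56.5
side green [514.  48.] (-353.4, -826.6) (511.1, 25.5) 60.5
```

View pics/c11.png

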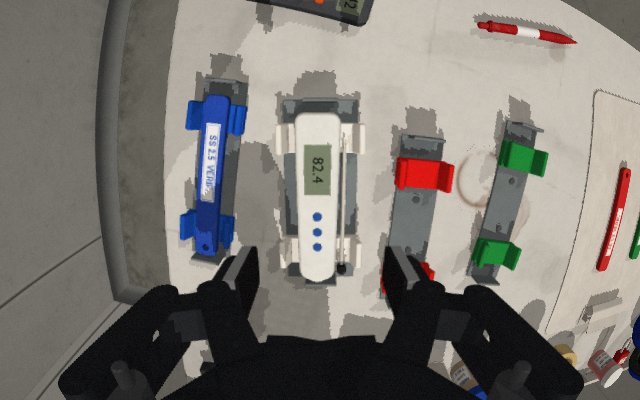

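arm_command(motion="-0.007 0.2 -0.006 0 0.001 -0.004; -0.007 0.2 -0.006 0 0 -0.004; -0.007 0.2 -0.006 0 0 -0.004; -0.007 0.2 -0.006 0 0 -0.004; -0.007 0.2 -0.006 0 0 -0.004; -0.007 0.2 -0.006 0 0 -0.004; -0.007 0.2 -0.006 0 0 -0.004; -0.007 0.14 -0.006 0 0 0", gripper=0.18)

```text
time_s: 21.48
eef_pos: [0.5126, 0.271, 0.1271]
ee_rot: [0.126, -3.131, 0.009]
wrist_force: [-0.9, 0.3, 0.4]
width: 0.0503
```

arm_command(motion="0 0 0 0 0 0; 0 0 0 0 0 0")

```text
time_s: 21.72
eef_pos: [0.5102, 0.2736, 0.1249]
ee_rot: [0.135, -3.127, 0.01]
wrist_force: [0.2, -0.9, -0.2]
width: 0.0502
```

Run:
```python
from h import *
e=grab('wrist','wrist16');mm=masks(e['color'])
for n in ('red','green'):
    M=cv2.morphologyEx(mm[n].astype(np.uint8),cv2.MORPH_CLOSE,np.ones((5,5)))
    for r in rect(e,M,.011): print(n,*r)
go(.522,.29,.06,184.7,2)
```

```text
red [ 63. 263.] (608.7, -30.5) (74.8, 38.8) -87.6
red [ 46. 176.] (503.0, -35.7) (75.1, 29.1) -87.9
red [337. 211.] (520.1, 288.3) (148.1, 21.5) 4.3
red [95. 23.] (346.7, 37.8) (43.3, 12.4) -81.4
red [147.   3.] (337.8, 102.1) (37.1, 10.3) 81.1
green [119. 250.] (576.3, 68.5) (65.1, 37.9) 87.8
green [113. 146.] (470.4, 72.3) (65.0, 28.5) 87.8
green [438. 199.] (500.4, 375.1) (148.1, 23.3) 5.5
per row x2 [ 0.024  0.032 -0.13 ] [ 0.004 -0.007 -0.003] total mm [ 11.9  16.2 -65. ] deg [ 0.36 -0.66 -0.23] t 21.775 F [-0.2 -0.5 -0.6] w 0.0502
```

View pics/wrist16.png

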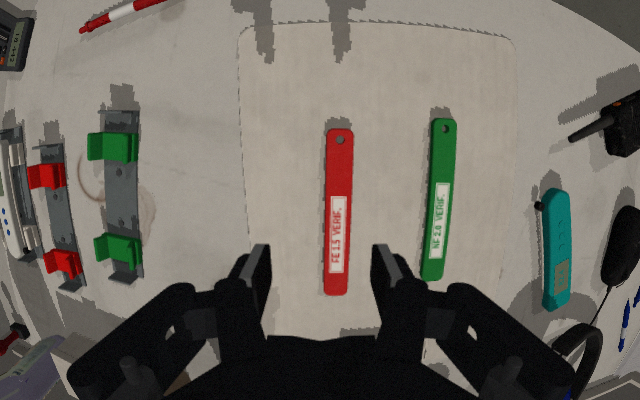

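arm_command(motion="0.02 0.03 -0.12 0.004 -0.007 -0.006; 0.02 0.03 -0.12 0.004 -0.007 -0.006; 0 0 0 0 0 0; 0 0 0 0 0 0")

```text
time_s: 22.28
eef_pos: [0.5224, 0.2823, 0.0646]
ee_rot: [-0.107, 3.139, -0.005]
wrist_force: [-1.0, 0.1, 0.6]
width: 0.0503
```

Run:
```python
from h import *
e=grab('wrist','wrist17');mm=masks(e['color'])
for n in ('red','green'):
    M=cv2.morphologyEx(mm[n].astype(np.uint8),cv2.MORPH_CLOSE,np.ones((5,5)))
    for r in rect(e,M,.011): print(n,*r)
go(.520,.2883,.035,184.3,1)
```

```text
red [ 25. 279.] (609.5, -32.8) (85.6, 41.4) -86.9
red [  9. 180.] (502.5, -16.7) (43.0, 29.6) -87.0
red [330. 213.] (520.0, 288.3) (147.6, 21.6) 4.1
red [44.  6.] (348.3, 39.5) (43.8, 13.7) 88.2
green [ 75. 265.] (576.9, 66.8) (72.4, 40.9) 87.9
green [ 60. 144.] (470.7, 70.8) (72.8, 28.8) 88.4
green [460. 192.] (495.9, 374.2) (139.1, 24.1) 5.4
per row x1 [-0.009  0.024 -0.119] [0.004 0.001 0.009] total mm [ -2.4   6.1 -29.7] deg [0.18 0.03 0.41] t 22.325 F [ 0.6 -1.4 -0.4] w 0.0504
```

arm_command(motion="-0.009 0.022 -0.06 0.004 0 0.009; 0 0 -0.06 0 0 0; 0 0 0 0 0 0; 0 0 0 0 0 0")

```text
time_s: 22.82
eef_pos: [0.5206, 0.2879, 0.0343]
ee_rot: [-0.118, 3.137, 0.002]
wrist_force: [-0.0, 0.7, 0.0]
width: 0.0504
```

Run:
```python
from h import *
go(.520,.2883,.0145,184.2,1)
```

```text
per row x1 [-0.002  0.002 -0.079] [-0.001  0.003 -0.002] total mm [ -0.6   0.4 -19.8] deg [-0.07  0.14 -0.09] t 22.825 F [-0.   0.7  0. ] w 0.0504
```

arm_command(motion="-0.002 0.002 -0.045 0 0.003 0; 0 0 -0.03 0 0 0; 0 0 0 0 0 0; 0 0 0 0 0 0")

```text
time_s: 23.32
eef_pos: [0.5202, 0.2885, 0.0143]
ee_rot: [-0.118, 3.139, 0.002]
wrist_force: [-0.0, -0.1, 0.2]
width: 0.0501
```

arm_command(motion="0 0 0 0 0 0; 0 0 0 0 0 0; 0 0 0 0 0 0; 0 0 0 0 0 0; 0 0 0 0 0 0", gripper=-1, force=40)

```text
time_s: 23.95
eef_pos: [0.5207, 0.2887, 0.0152]
ee_rot: [-0.117, 3.138, 0.003]
wrist_force: [-0.4, -1.2, 0.3]
width: 0.0204
```

arm_command(motion="0 0 0.04 0 0 0; 0 0 0.1 0 0 0; 0 0 0.16 0 0 0; 0 0 0.1 0 0 0; 0 0 0 0 0 0")

```text
time_s: 24.58
eef_pos: [0.5204, 0.2886, 0.1199]
ee_rot: [-0.118, 3.138, 0.003]
wrist_force: [0.4, -0.6, -0.6]
width: 0.0206
```

Run:
```python
from h import *
d=grab('wrist','wrist18')
go(.5538,-.0263,.11,182.7,6)
```

```text
per row x6 [ 0.023 -0.21  -0.006] [-0.     0.    -0.006] total mm [  34.1 -314.5   -8.8] deg [-0.06  0.01 -1.6 ] t 24.625 F [-0.4  0.1 -1.3] w 0.0212
```

View pics/wrist18.png

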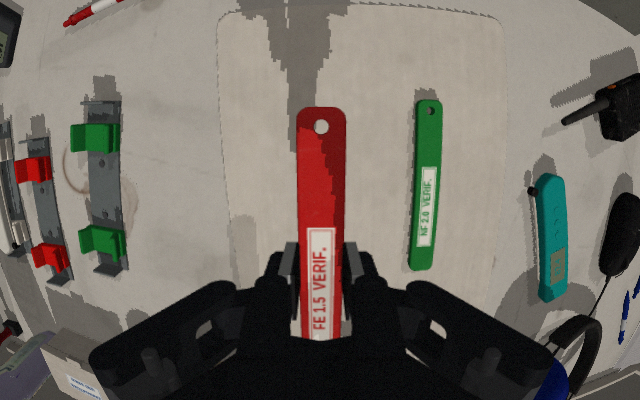

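arm_command(motion="0.024 -0.21 0 0 0 -0.006; 0.024 -0.21 0 0 0 -0.006; 0.024 -0.21 0 0 0 -0.006; 0.024 -0.21 0 0 0 -0.006; 0.024 -0.21 0 0 0 -0.006; 0.02 -0.12 0 0 0 0; 0 0 0 0 0 0; 0 0 0 0 0 0")

```text
time_s: 25.62
eef_pos: [0.5481, -0.0117, 0.1099]
ee_rot: [0.085, -3.127, -0.003]
wrist_force: [-0.7, 1.6, -1.4]
width: 0.0205
```

Run:
```python
from h import *
go(.5535,-.0263,.065,182.7,2)
```

```text
per row x2 [ 0.011 -0.029 -0.09 ] [-0.001 -0.009 -0.005] total mm [  5.4 -14.6 -44.9] deg [-0.1  -0.79 -0.41] t 25.625 F [-0.7  1.6 -1.4] w 0.0205
```

arm_command(motion="0.014 -0.035 -0.09 0 -0.009 -0.005; 0.008 -0.03 -0.09 0 -0.009 -0.005; 0 0 0 0 0 0; 0 0 0 0 0 0")

```text
time_s: 26.12
eef_pos: [0.5533, -0.0203, 0.0637]
ee_rot: [-0.089, 3.14, 0.009]
wrist_force: [0.5, 0.1, -0.4]
width: 0.0206
```

Run:
```python
from h import *
go(.5535,-.0263,.045,182.7,1)
d=grab('wrist','wrist19')
cv2.imwrite('pics/c12.png',cv2.resize(d['color'][70:340,220:420,::-1],None,fx=2.2,fy=2.2,interpolation=cv2.INTER_CUBIC))
```

```text
per row x1 [ 0.001 -0.024 -0.075] [-0.007  0.    -0.012] total mm [  0.2  -6.  -18.7] deg [-0.32  0.   -0.53] t 26.125 F [ 0.5  0.1 -0.4] w 0.0206
```

View pics/c12.png

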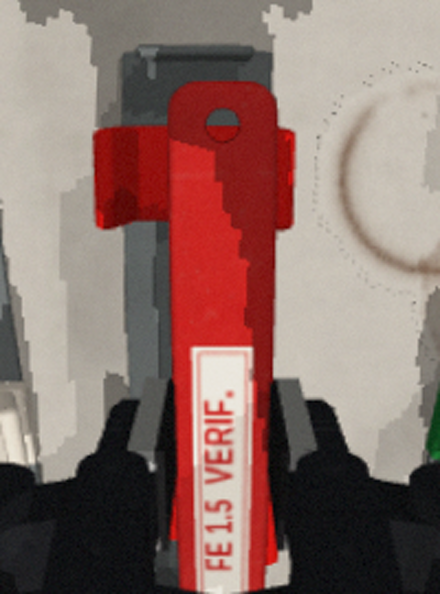

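arm_command(motion="0.001 -0.025 -0.035 -0.007 0 -0.012; 0 0 -0.045 0 0 0; 0 0 0 0 0 0; 0 0 0 0 0 0")

```text
time_s: 26.68
eef_pos: [0.5543, -0.0261, 0.0436]
ee_rot: [-0.074, 3.139, -0.0]
wrist_force: [-0.1, -0.5, -0.4]
width: 0.0206
```

Run:
```python
from h import *
go(.5535,-.0265,.0265,182.7,1)
d=grab('wrist','wrist20')
cv2.imwrite('pics/c13.png',cv2.resize(d['color'][70:340,220:420,::-1],None,fx=2.2,fy=2.2,interpolation=cv2.INTER_CUBIC))
```

```text
per row x1 [-0.003 -0.001 -0.068] [-0.     0.003 -0.   ] total mm [ -0.8  -0.4 -17.1] deg [-0.    0.12 -0.01] t 26.675 F [-0.1 -0.5 -0.4] w 0.0206
```

View pics/c13.png

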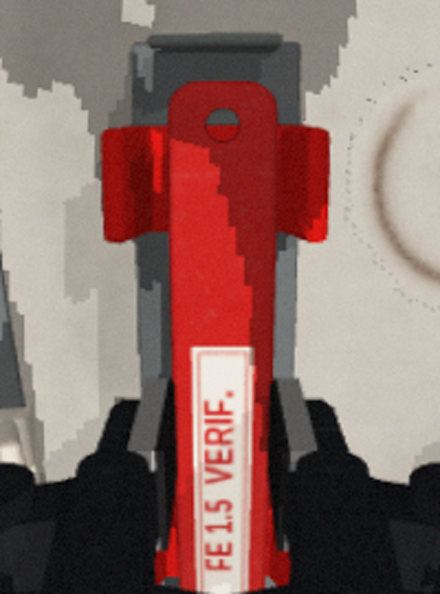

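arm_command(motion="-0.003 -0.005 -0.035 0 0.003 0; 0 0 -0.025 0 0 0; 0 0 0 0 0 0; 0 0 0 0 0 0")

```text
time_s: 27.22
eef_pos: [0.5535, -0.0275, 0.0276]
ee_rot: [0.074, -3.14, -0.0]
wrist_force: [-0.3, 0.4, -0.4]
width: 0.0204
```

arm_command(motion="0 0 -0.008 0 0 0; 0 0 0 0 0 0")

```text
time_s: 27.48
eef_pos: [0.5539, -0.0275, 0.0261]
ee_rot: [-0.074, 3.14, 0.0]
wrist_force: [-0.7, -0.6, -1.6]
width: 0.0208
```

arm_command(motion="0 0 -0.005 0 0 0; 0 0 0 0 0 0")

```text
time_s: 27.72
eef_pos: [0.5541, -0.0275, 0.0263]
ee_rot: [-0.074, 3.139, -0.001]
wrist_force: [0.3, 0.5, 0.0]
width: 0.0207
```

arm_command(motion="0 0 0 0 0 0; 0 0 0 0 0 0; 0 0 0 0 0 0; 0 0 0 0 0 0", gripper=0)

```text
time_s: 28.22
eef_pos: [0.5541, -0.0275, 0.0258]
ee_rot: [-0.074, 3.14, -0.0]
wrist_force: [0.2, 0.0, -0.3]
width: 0.0427
```

arm_command(motion="0 0 0.06 0 0 0; 0 0 0.12 0 0 0; 0 0 0.16 0 0 0; 0 0 0.08 0 0 0; 0 0 0 0 0 0")

```text
time_s: 28.85
eef_pos: [0.5541, -0.0274, 0.1372]
ee_rot: [-0.075, 3.138, -0.001]
wrist_force: [-0.2, 0.6, -0.8]
width: 0.0429
```

Run:
```python
from h import *
d=grab('wrist','wrist21')
go(.502,.3765,.13,185.4,8)
```

```text
per row x8 [-0.026  0.202 -0.003] [0.    0.    0.007] total mm [-51.6 403.9  -6.3] deg [0.02 0.09 2.67] t 28.9 F [0.5 0.1 0.3] w 0.0426
```

View pics/wrist21.png

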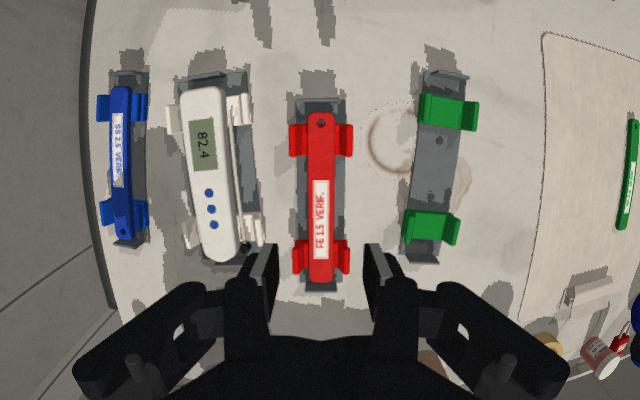

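Red is centred and flat in its cradle. Now green.

arm_command(motion="-0.027 0.205 0 0 0 0.007; -0.027 0.205 0 0 0 0.007; -0.027 0.205 0 0 0 0.007; -0.027 0.205 0 0 0 0.007; -0.027 0.205 0 0 0 0.007; -0.027 0.205 0 0 0 0.007; -0.025 0.19 0 0 0 0.007; -0.01 0.06 0 0 0 0", gripper=0.18)

```text
time_s: 29.9
eef_pos: [0.4968, 0.3484, 0.1279]
ee_rot: [0.126, -3.129, 0.011]
wrist_force: [-0.2, -0.5, -0.3]
width: 0.0505
```

arm_command(motion="0 0 0 0 0 0; 0 0 0 0 0 0")

```text
time_s: 30.15
eef_pos: [0.4961, 0.3464, 0.1261]
ee_rot: [0.127, -3.126, 0.017]
wrist_force: [-0.1, -0.1, -0.1]
width: 0.0501
```

Run:
```python
from h import *
e=grab('wrist','wrist22');mm=masks(e['color'])
for n in ('red','green'):
    M=cv2.morphologyEx(mm[n].astype(np.uint8),cv2.MORPH_CLOSE,np.ones((5,5)))
    for r in rect(e,M,.011): print(n,*r)
go(.502,.3765,.06,185.4,2)
```

```text
red [ 23. 223.] (557.9, -34.2) (154.7, 87.6) 6.0
red [50. 49.] (346.6, 39.2) (44.6, 11.5) -78.6
red [101.  22.] (330.3, 118.6) (66.2, 12.4) -80.2
green [ 76. 252.] (576.2, 67.7) (71.4, 38.8) 87.7
green [ 65. 161.] (471.2, 71.4) (71.9, 29.5) 89.7
green [357. 206.] (500.1, 376.7) (148.4, 21.6) 5.7
per row x2 [ 0.012  0.061 -0.132] [ 0.007 -0.008  0.009] total mm [  5.8  30.3 -66.2] deg [ 0.65 -0.69  0.79] t 30.2 F [1.2 0.4 0.1] w 0.0504
```

arm_command(motion="0.01 0.07 -0.12 0.007 -0.008 0.009; 0.006 0.06 -0.12 0.007 -0.008 0.009; 0 0 0 0 0 0; 0 0 0 0 0 0")

```text
time_s: 30.7
eef_pos: [0.5048, 0.3712, 0.0665]
ee_rot: [-0.132, 3.135, -0.006]
wrist_force: [-0.1, 0.2, -0.0]
width: 0.0503
```

Run:
```python
from h import *
e=grab('wrist','wrist23');mm=masks(e['color'])
M=cv2.morphologyEx(mm['green'].astype(np.uint8),cv2.MORPH_CLOSE,np.ones((5,5)))
for r in rect(e,M,.011): print(*r)
go(.5003,.3767,.035,185.5,1)
```

```text
[ 24. 262.] (577.2, 65.0) (82.1, 43.6) 87.5
[ 13. 160.] (471.3, 82.3) (55.8, 30.7) 87.2
[329. 209.] (499.8, 376.8) (147.1, 21.3) 5.5
per row x1 [-0.018  0.022 -0.126] [0.005 0.005 0.015] total mm [ -4.4   5.6 -31.5] deg [0.22 0.21 0.69] t 30.75 F [ 0.1  0.1 -0.8] w 0.0506
```

arm_command(motion="-0.018 0.02 -0.06 0.005 0.005 0.015; 0 0 -0.065 0 0 0; 0 0 0 0 0 0; 0 0 0 0 0 0")

```text
time_s: 31.25
eef_pos: [0.5009, 0.3755, 0.0349]
ee_rot: [-0.149, 3.137, 0.002]
wrist_force: [0.2, 0.3, 0.5]
width: 0.0505
```

Run:
```python
from h import *
go(.5,.3768,.0145,185.5,1)
```

```text
per row x1 [-0.004  0.005 -0.081] [-0.001  0.001  0.001] total mm [ -0.9   1.3 -20.4] deg [-0.07  0.07  0.06] t 31.25 F [0.2 0.3 0.5] w 0.0505
```

arm_command(motion="-0.004 0.004 -0.045 0 0 0; 0 0 -0.03 0 0 0; 0 0 0 0 0 0; 0 0 0 0 0 0")

```text
time_s: 31.75
eef_pos: [0.4999, 0.3768, 0.0149]
ee_rot: [-0.149, 3.136, 0.002]
wrist_force: [0.9, 0.3, 0.1]
width: 0.0503
```

arm_command(motion="0 0 0 0 0 0; 0 0 0 0 0 0; 0 0 0 0 0 0; 0 0 0 0 0 0; 0 0 0 0 0 0", gripper=-1, force=40)

```text
time_s: 32.38
eef_pos: [0.5005, 0.3771, 0.0158]
ee_rot: [-0.149, 3.135, 0.003]
wrist_force: [-0.4, -0.0, -0.4]
width: 0.0207
```

arm_command(motion="0 0 0.04 0 0 0; 0 0 0.1 0 0 0; 0 0 0.16 0 0 0; 0 0 0.1 0 0 0; 0 0 0 0 0 0")

```text
time_s: 33.0
eef_pos: [0.5002, 0.377, 0.1206]
ee_rot: [-0.149, 3.135, 0.004]
wrist_force: [0.4, 0.5, -0.4]
width: 0.0203
```

Run:
```python
from h import *
d=grab('wrist','wrist24')
go(.5217,.0755,.11,178,6)
```

```text
per row x6 [ 0.015 -0.201 -0.006] [-0.     0.    -0.028] total mm [  22.  -300.9   -9.4] deg [-0.06  0.09 -7.45] t 33.05 F [-0.5  0.2  0.2] w 0.0206
```

View pics/wrist24.png

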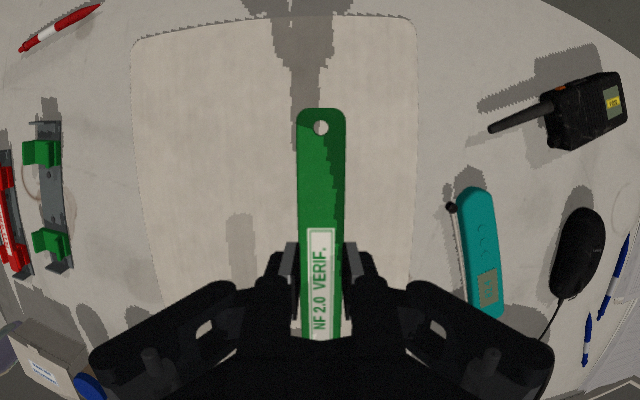

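arm_command(motion="0.016 -0.2 0 0 0 -0.028; 0.016 -0.2 0 0 0 -0.028; 0.016 -0.2 0 0 0 -0.028; 0.016 -0.2 0 0 0 -0.028; 0.016 -0.2 0 0 0 -0.028; 0.012 -0.12 0 0 0 -0.02; 0 0 0 0 0 0; 0 0 0 0 0 0")

```text
time_s: 34.05
eef_pos: [0.5158, 0.0881, 0.111]
ee_rot: [-0.05, -3.13, 0.002]
wrist_force: [0.0, 1.2, 0.4]
width: 0.0201
```

Run:
```python
from h import *
go(.5217,.0755,.065,178,2)
```

```text
per row x2 [ 0.012 -0.025 -0.092] [ 0.001 -0.007 -0.002] total mm [  5.9 -12.6 -46. ] deg [ 0.06 -0.67 -0.16] t 34.05 F [0.  1.2 0.4] w 0.0201
```

arm_command(motion="0.015 -0.035 -0.09 0 -0.007 -0.002; 0.008 -0.03 -0.09 0 -0.007 -0.002; 0 0 0 0 0 0; 0 0 0 0 0 0")

```text
time_s: 34.55
eef_pos: [0.5213, 0.079, 0.0647]
ee_rot: [-0.04, -3.141, -0.005]
wrist_force: [-0.8, 0.7, -1.1]
width: 0.0203
```

Run:
```python
from h import *
go(.5217,.0755,.045,178,1)
```

```text
per row x1 [ 0.001 -0.014 -0.079] [-0.004 -0.    -0.012] total mm [  0.4  -3.5 -19.7] deg [-0.17 -0.02 -0.55] t 34.55 F [-0.8  0.7 -1.1] w 0.0203
```

arm_command(motion="0.001 -0.013 -0.035 -0.004 0 -0.012; 0 0 -0.045 0 0 0; 0 0 0 0 0 0; 0 0 0 0 0 0")

```text
time_s: 35.05
eef_pos: [0.5224, 0.0772, 0.0447]
ee_rot: [0.052, 3.139, 0.001]
wrist_force: [1.1, -0.9, 0.2]
width: 0.0205
```

Run:
```python
from h import *
go(.5217,.0755,.0268,178,1)
d=grab('wrist','wrist25')
cv2.imwrite('pics/c14.png',cv2.resize(d['color'][70:340,220:420,::-1],None,fx=2.2,fy=2.2,interpolation=cv2.INTER_CUBIC))
```

```text
per row x1 [-0.003 -0.007 -0.072] [-0.001  0.003 -0.002] total mm [ -0.7  -1.7 -17.9] deg [-0.04  0.12 -0.09] t 35.05 F [ 1.1 -0.9  0.2] w 0.0205
```

View pics/c14.png

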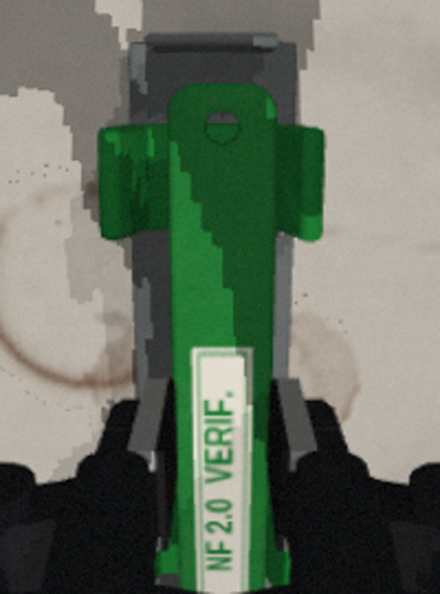

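arm_command(motion="-0.003 -0.008 -0.035 0 0.003 0; 0 0 -0.025 0 0 0; 0 0 0 0 0 0; 0 0 0 0 0 0")

```text
time_s: 35.6
eef_pos: [0.5217, 0.0748, 0.0288]
ee_rot: [-0.053, -3.141, -0.001]
wrist_force: [1.2, -0.4, -0.8]
width: 0.0207
```

arm_command(motion="0 0 -0.008 0 0 0; 0 0 0 0 0 0")

```text
time_s: 35.85
eef_pos: [0.5218, 0.0749, 0.0268]
ee_rot: [0.053, 3.141, 0.001]
wrist_force: [0.2, -0.5, 0.4]
width: 0.0207
```

arm_command(motion="0 0 -0.008 0 0 0; 0 0 0 0 0 0")

```text
time_s: 36.1
eef_pos: [0.5223, 0.0751, 0.0271]
ee_rot: [0.053, 3.139, 0.001]
wrist_force: [0.4, 0.5, -0.5]
width: 0.0205
```

Stick is seated (further lowering is stopped). Release and rise.

arm_command(motion="0 0 0 0 0 0; 0 0 0 0 0 0; 0 0 0 0 0 0; 0 0 0 0 0 0", gripper=0)

```text
time_s: 36.6
eef_pos: [0.5223, 0.0751, 0.0268]
ee_rot: [0.053, 3.14, 0.001]
wrist_force: [-0.1, 0.2, 0.2]
width: 0.0423
```

arm_command(motion="0 0 0.06 0 0 0; 0 0 0.12 0 0 0; 0 0 0.2 0 0 0; 0 -0.1 0.2 0 0 0; 0 -0.2 0.1 0 0 0; 0 -0.1 0 0 0 0; 0 0 0 0 0 0; 0 0 0 0 0 0")

```text
time_s: 37.6
eef_pos: [0.5218, -0.0258, 0.2087]
ee_rot: [0.047, 3.134, 0.0]
wrist_force: [0.1, 0.2, -1.0]
width: 0.0428
```

Run:
```python
from h import *
d=grab('wrist','wrist26');s=grab('side','side26')
c=s['color'][105:205,225:425,::-1]
cv2.imwrite('pics/c15.png',np.vstack([d['color'][:,:,::-1],cv2.resize(c,(640,320),interpolation=cv2.INTER_CUBIC)])[:600+120])
cv2.imwrite('pics/c16.png',cv2.resize(c,(800,400),interpolation=cv2.INTER_CUBIC))
```

```text
(no output)
```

View pics/wrist26.png

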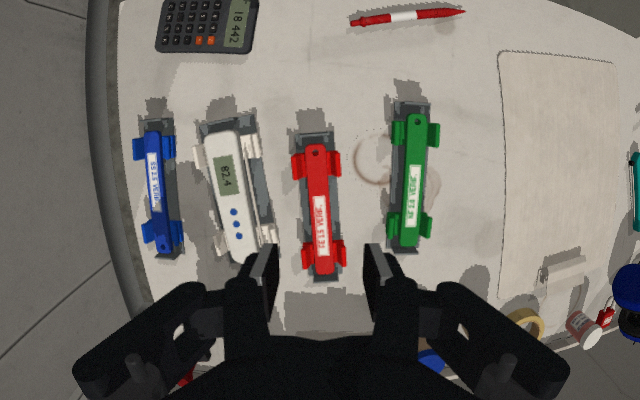

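View pics/c16.png

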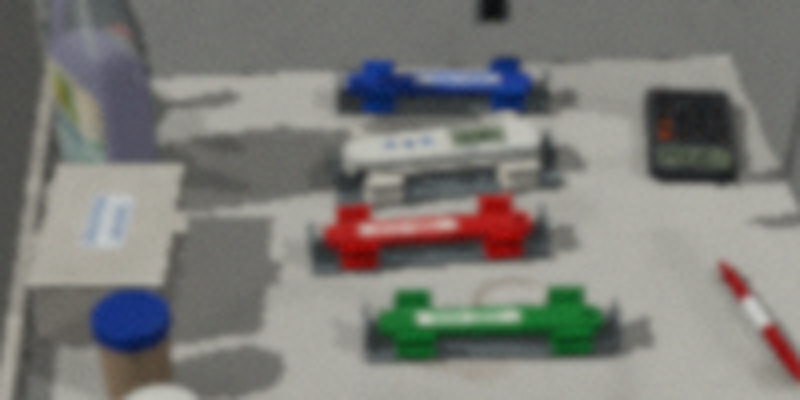

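arm_command(motion="0 -0.18 -0.1 0 0 0.09; 0 -0.18 -0.1 0 0 0.09; 0 0 0 0 0 0; 0 0 0 0 0 0")

```text
time_s: 38.2
eef_pos: [0.5228, -0.1101, 0.156]
ee_rot: [-0.2, 3.129, 0.008]
wrist_force: [-0.1, 0.3, -0.6]
width: 0.0425
```

Run:
```python
from h import *
d=grab('wrist','wrist27')
cv2.imwrite('pics/c17.png',cv2.resize(d['color'][80:330,220:420,::-1],None,fx=2.4,fy=2.4,interpolation=cv2.INTER_CUBIC))
print(d['extrinsics'][:3,3])
```

```text
[ 0.45326763 -0.11945951  0.28632907]
```

View pics/c17.png

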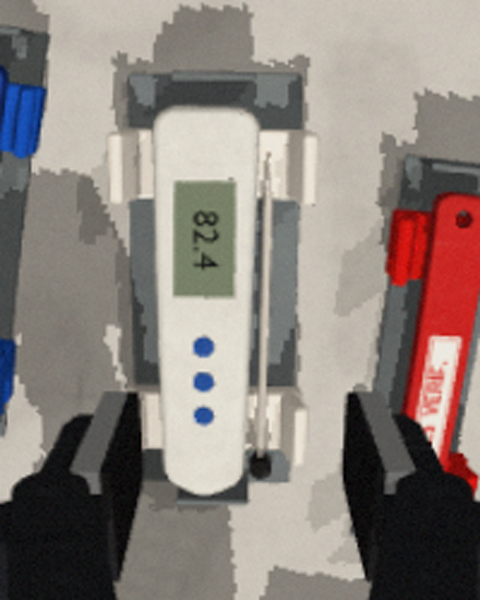

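Run:
```python
from h import *
s=robot.read_state();print(s['time_s'],s['wrist_force'])
print(robot.hand_in())
```

```text
38.25 [ 0.17398967 -0.36185051 -0.34475641]
the job is handed in; nothing more can be done
None
```

I took the pile down from the top: blue stick, thermometer, red stick, then green stick. Each went into the cradle of its own colour, lowered until it stopped on the saddle floor and then released. I handed in at 38.25 s, well under the 107 s limit.

- **Placing:** the last wrist and side pictures show all four lying label or display up, between the cheeks and end tabs. In the last close view, the thermometer's body and folded probe sit clear of both cheeks.
- **Small disagreements:** my cradle measurements and the close views differed by 1–2 mm sideways, so I corrected for that before setting down. The blue stick sits roughly 1.5 mm off-centre lengthwise, still clear of the tabs.
- **Limits:** wrist forces at the readings I took never passed about 8 N. At hand-in the gripper was open, about 16 cm above the worktop, and touching nothing.
- **Not checked:** I did not measure the pots' positions afterwards. The arm kept well away from them, and from the turquoise look-alike.

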